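# Put up the fold-out kit shelf

### The job

Put up the fold-out shelf on the garage bench: swing both prop legs of the blue stand out as far as their stops and lock each one with a red-handled pin, pushed fully down through the leg's yellow foot plate into the steel block under it. Only then lay the plywood board centred and square on the stand's blue rail and both legs, and stand every loose piece of kit (spike tins, wax tin, toe guard) upright on the board, side by side. Leave everything else on the bench where it is.

Things in the scene. Friction and masses are not known exactly. Their poses are not given: they have to be found in the camera images.
- stand: fixed shelf stand. Origin: underside centre of its blue back rail, a bar 30 (x) x 300 (y) x 80 mm high lying along the stand's y. Its two prop legs open towards the stand's -x (roughly towards the robot). L is at stand +y, R at stand -y. The board's proper place has its centre 50 mm from the origin towards stand -x, its long side along stand y, its underside on the rail and legs 80 mm above the bench
- legL (a joint): prop leg L, turns about an upright hinge (friction about 0.12 Nm; stays where it is left). 0 = folded along the rail pointing to stand -y; grows as the free end swings out to stand -x, up to the stop at 1.571. Starts ajar, 0.6 to 0.9. At angle q it points along (-sin q, -cos q) in stand x, y. Push its inner face (towards the rail) some 65 mm from the hinge
- legR (a joint): prop leg R, the mirror image of leg L: 0 = folded pointing to stand +y, at angle q it points along (-sin q, +cos q) in the stand's x, y; stop at 1.571; starts ajar, 0.6 to 0.9
- hingeL (a point): hinge axis of leg L, 80 mm above the bench (stand x -30, y +130 mm). The leg is a plywood plate 12 mm thick, 5 to 85 mm from the hinge, 24 to 80 mm above the bench; a yellow foot plate, 36 mm wide, 10 mm thick (24 to 34 mm above the bench) runs on from 78 to 130 mm from the hinge, with an upright 13 mm hole 112 mm from the hinge
- hingeR (a point): hinge axis of leg R, 80 mm above the bench (stand x -30, y -130 mm); the leg has the same sizes as leg L
- legL_hole (a point): centre of the hole in leg L's yellow foot plate, at its top face (34 mm above the bench); moves with the leg
- legR_hole (a point): the same on leg R
- keeperL (a point): centre of the 13 mm hole through the fixed dark steel block (36 x 36 x 22 mm) for leg L, at the block's top face; the leg's hole stands over it when the leg is at its stop
- keeperR (a point): the same for leg R
- rack: fixed dark wooden pin rack 40 x 110 x 36 mm, origin underside centre; holds the two pins upright in 13 mm holes at its y = +35 and -35 mm
- pinA: loose lock pin, upright in the rack: 8 mm steel shank 30 mm long with a stepped tip, under a red round grip 16 mm in diameter and 34 mm long. Origin at the tip, z up along the pin; the shoulder under the grip is at 30 mm, the top at 64 mm. Either pin fits either leg; fully in, the shoulder lies on the foot plate and the tip is 4 mm above the bench
- pinB: the other lock pin, the same as pinA
- board: loose plywood shelf board 130 (x) x 340 (y) x 10 mm, 0.3 kg, with a rim 6 mm high and 5 mm wide on its top edges. Origin underside centre. A green upright grip fin stands at its middle: 14 mm thick (y), 70 mm long (x), top 55 mm above the underside. Turned by half a turn it is the same. Lies flat on the bench at the start
- spikes1: steel tin of shoe spikes with a blue band, 42 mm in diameter, 38 mm high (small spikes drawn on top, look only); origin underside centre; may be absent
- spikes2: a second spike tin, the same; may be absent
- wax: yellow wax tin with a brass lid, 40 mm in diameter, 36 mm high; origin underside centre; may be absent
- toe: black plastic bat toe guard, a U-channel open upwards, 38 (x) x 60 (y) x 36 mm high, walls 7 mm thick at x = +-19 mm; origin underside centre; may be absent
- disc: green marker disc, 100 mm across, 22 mm high, loose; leave alone
- bails: pair of wooden bails, 110 x 29 x 14 mm, loose; leave alone
- tape: roll of blue tape 90 mm across, 24 mm high; leave alone
- oil: amber oil bottle 56 mm across, 140 mm high; leave alone

How it is judged:
By the outcome, as a careful person would: the job done as asked, in the order asked, and still so for the second after the job is handed in, with the robot touching nothing.
Of spikes1, spikes2, wax, toe only 2 to 4 are there at a start; the rules pass over those that are not, and their reading is None.
At some moment in a run one of spikes1, spikes2, wax, toe may be knocked a few centimetres aside while the robot is not near it.
It also fails if it takes over 210 s, if anything falls off the work surface, if the arm or the gripper's body presses on something with over 40 N, if the wrist force passes 120 N, or if a joint passes its speed limit or range.

### The arm

A 6-joint arm with a two-finger parallel gripper is mounted at the origin on the work surface. World frame = base frame: x ahead of the robot, y to its left, z up, the work surface at z = 0. Lengths are in m, angles in degrees, forces in N, time in s.
With the tool pointing down it reaches from about 0.375 to 0.9 m from the base axis. Payload 3.1 kg.
Tool frame: the origin (TCP) lies midway between the tips of the shut fingers; the grasp point (between the pads) lies 19 mm behind it; x points along the fingers, z is the direction in which the jaws open and shut, and the axes are right-handed (so a half turn about x gives the same grasp; the last joint's range is limited). The gripper opens to 87 mm and grips with 3 to 60 N. Pads are 19 mm wide; open, the fingers measure 117 mm over their backs; the gripper's body (75 mm by 190 mm) begins 51 mm behind the grasp point.
Start: joints at [59.616, 30.224, 82.088, -0, 67.689, -10.227], TCP at [0.215, 0.587, 0.223] pointing down, gripper open.
Joint ranges: [-176.69, 176.69], [-43.24, 126.21], [12.49, 139.97], [-82, 262], [0, 151.66], [-163.58, 163.58]. Speed limits (degrees/s): [159.86, 159.86, 180, 180, 180, 180].

### API

Orientations are given as a 3x3 rotation matrix whose columns are the frame's x, y, z axes.
In Python, from rig import * gives the robot as it stands.
- The arm moves only by the tool play_rows, never from a script. Its argument "rows" is a list that holds one entry, the list of rows, each a list of 7 numbers: the shift along the tool's x, y, z in m, then the turn, a rotation vector about the tool's x, y, z in degrees, then the finger opening in m, from 0 to 0.087. A call has 1 to 12 rows; each row is the pose to reach, as a shift and turn from the pose commanded when the call began, along the tool's axes at that moment; what a row does not reach only later rows make up. A row lasts 1/10 s, in which the tool goes at most 50 mm and 8.59 degrees, less where a joint would pass 70% of its speed; a pose out of reach is approached as far as the arm can. A call with a gripper value outside its range is refused whole. The fingers move at their own pace and stop on an object; the grip force is fixed at half the most. Time passes only in rows, so rows that repeat a pose let the fingers close. It gives the time, the measured TCP pose, the force and the opening at its end, in the units of the state.
- read_state(): the state, without advancing time (a new reading comes with each control period).
- capture(name): name is "side" or "top" or "wrist"; returns a dict with "pixels" (480x640x3 uint8, red, green, blue), "intrinsics" (3x3 intrinsics, pixels), "rvec" (rotation vector, rad) and "tvec" (3), from world to camera coordinates, as OpenCV has them. Camera axes: x right, y down, z forward; pixel columns grow to the right and rows downward; lengths in m; the calibration is good to about 2 mm. A picture is of the moment at which its call begins. There is no depth.
- hand_in(): hands the job in, once; it reports no verdict.
Trained networks look in the newest picture that a camera, given by its name, has taken for a name from the list of things; names that differ only in an ending like _2 or _b are one class to them, and where a whole thing is asked for, a point or a joint stands for the part that bears it (a point fixed in the world has none). Each returns a list of dicts, best first, with "p" (0 to 1); they miss things now and then, are a little off and sometimes report something else, mostly with a low value. They report only what shows in the picture. A call takes as long as a camera call.
- trace(camera, target): "mask" (480x640 bool, what is visible of it) and "at" ([column, row] in pixels, amid what is visible of it).
The state is a dict: "time_s": time; "joint_positions": joint angles; "qvel": joint speeds; "tau": joint torques, N m; "position": TCP position; "tcp_rot": TCP orientation; "force": force on the tool from outside, world axes, zero at the start; "moment": the same for the moment, N m; "opening": opening from 0.0 (shut) to 1.0 (fully open).
Only numpy, scipy, OpenCV 4.12 (cv2) and the standard library are available. Lean on these libraries where they do the work, as an engineer would, in place of code of your own. Each camera call takes 0.05 s, during which the arm holds its last target.

## Working session

There is one attempt and no reset: what is moved stays moved. The work goes in short steps, Python scripts to look and compute and a tool call to move; the robot and the scene stay as the last step left them, time stands still between calls to the robot, and variables do not carry over. Pictures are saved under pics/ and viewed, and the job is handed in when it is done.

Besides the shell and the picture viewer there is one more tool, called as name([rows], argument=value, ...), one row to a line, values as JSON. play_rows: Moves the arm, as the interface text tells. Its arguments: {"type":"object","properties":{"rows":{"type":"array"}},"required":["rows"]}

```bash
ls -la; mkdir -p pics
python3 - <<'E'
from rig import *
import cv2
print(read_state())
for n in ("side","top","wrist"):
    c=capture(n); cv2.imwrite(f"pics/{n}0.png",c["pixels"][:,:,::-1]); print(n,c["intrinsics"],c["rvec"],c["tvec"])
E
```

```text
total 12
drwxr-xr-x  3 agent agent 4096 Dec  7 15:33 .
drwxr-xr-x 23 root  root  4096 Dec  7 15:33 ..
drwxr-xr-x  2 agent agent 4096 Dec  7 15:33 pics
{'time_s': 0.0, 'joint_positions': array([ 5.96165148e+01,  3.02791788e+01,  8.21556623e+01,  1.15021939e-04,
        6.76900109e+01, -1.02282500e+01]), 'qvel': array([-0.04180226,  0.09857469,  0.01752537, -0.08379406,  0.05438016,
        0.08646244]), 'tau': array([-6.27105401e-04, -4.40033412e+01, -1.76594996e+01,  6.31288067e-02,
        5.82902832e-02, -1.59876358e-04]), 'position': array([0.21495908, 0.58609287, 0.22157338]), 'tcp_rot': array([[-1.10374651e-03, -9.38762038e-01,  3.44564389e-01],
       [-1.87886141e-03,  3.44565937e-01,  9.38760238e-01],
       [-9.99997626e-01,  3.88764606e-04, -2.14411721e-03]]), 'force': array([ 0.08483297, -0.46058036, -0.28050526]), 'moment': array([0.05350241, 0.03213748, 0.00498963]), 'opening': 1.0017259752990622}
side [[480.83638474   0.         327.11318589]
 [  0.         480.83638474 235.8012959 ]
 [  0.           0.           1.        ]] [ 2.35019841 -0.15979524  0.05835883] [-0.58438077  0.10396156  0.98981182]
top [[502.25287234   0.         326.42108461]
 [  0.         502.25287234 238.75172874]
 [  0.           0.           1.        ]] [ 2.16919419 -2.00229779  0.23877823] [-0.03958486  0.58528664  0.9984133 ]
wrist [[412.76277866   0.         315.14075516]
 [  0.         412.76277866 241.94322372]
 [  0.           0.           1.        ]] [-2.37693323 -1.66085884 -0.23328773] [-0.62437298 -0.03439025  0.39238219]
```

View pics/top0.png

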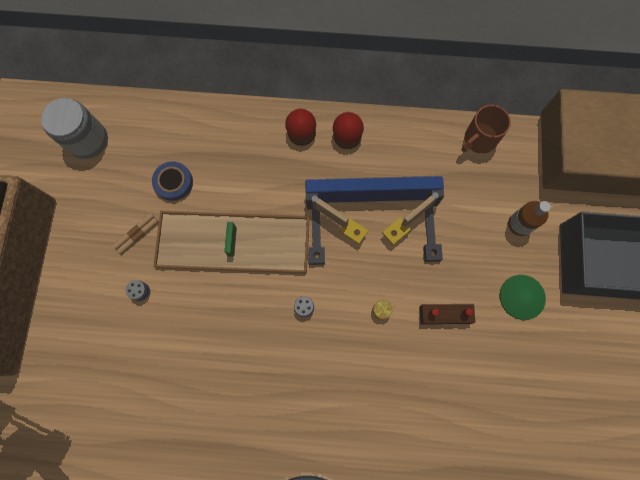

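View pics/side0.png

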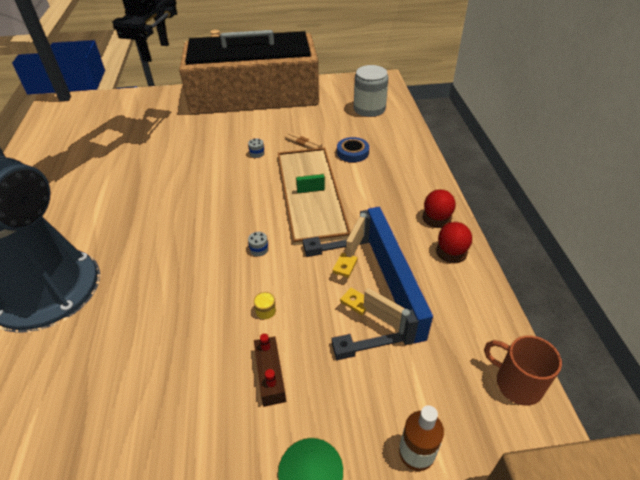

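View pics/wrist0.png

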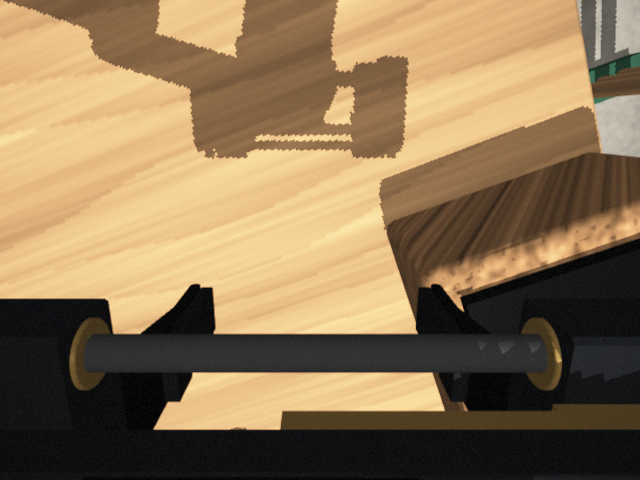

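Two spike tins (top view about (137,290) and (304,307)) and the wax tin (383,310) are there; no toe guard is visible. The board (232,242) lies to the left of the stand, and the rack is at (447,314).

```bash
cat > h.py <<'E'
from rig import *
import numpy as np, cv2
def cam(n):
    c=capture(n); R,_=cv2.Rodrigues(np.array(c["rvec"],float)); return dict(img=c["pixels"],K=np.array(c["intrinsics"]),R=R,t=np.array(c["tvec"],float).ravel())
def unproj(c,uv,z):
    d=c["R"].T@(np.linalg.inv(c["K"])@np.array([uv[0],uv[1],1.])); o=-c["R"].T@c["t"]
    return o+d*(z-o[2])/d[2]
def proj(c,P):
    P=np.atleast_2d(P); q=(c["R"]@P.T).T+c["t"]; q=(c["K"]@q.T).T; return q[:,:2]/q[:,2:]
def tri(c1,u1,c2,u2):
    A=[];b=[]
    ls=[]
    for c,u in((c1,u1),(c2,u2)):
        d=c["R"].T@(np.linalg.inv(c["K"])@np.array([u[0],u[1],1.])); d/=np.linalg.norm(d); o=-c["R"].T@c["t"]
        M=np.eye(3)-np.outer(d,d); A.append(M); b.append(M@o)
    X,r,_,_=np.linalg.lstsq(np.vstack(A),np.hstack(b),rcond=None); return X,np.sqrt(r.sum())
E
python3 - <<'E'
from h import *
c=cam("top")
np.savez("top0.npz",**c)
print("campos",-c["R"].T@c["t"])
out={}
for n in "stand legL legR legL_hole legR_hole keeperL keeperR rack pinA pinB board spikes1 spikes2 wax toe disc bails tape oil".split():
    for d in trace("top",n)[:3]:
        m=d["mask"]; ys,xs=np.nonzero(m)
        print(n,round(d["p"],2),np.round(d["at"],1),m.sum(),(xs.min(),xs.max(),ys.min(),ys.max()) if len(xs) else None)
E
python3 - <<'E'
from h import *
import cv2
c=np.load("top0.npz")
i=c["img"][170:330,290:490,::-1]
cv2.imwrite("pics/crop0.png",cv2.resize(i,None,fx=4,fy=3.75,interpolation=cv2.INTER_CUBIC))
E
```

```text
campos [ 0.33194626 -0.01721095  1.10926641]
stand 0.86 [372.8 200.4] 6233 (np.int64(306), np.int64(444), np.int64(176), np.int64(264))
legL 0.89 [340.3 216.2] 798 (np.int64(312), np.int64(366), np.int64(196), np.int64(242))
legR 0.89 [407.5 222.4] 671 (np.int64(383), np.int64(438), np.int64(193), np.int64(243))
legL_hole 0.58 [343.1 219.3] 767 (np.int64(312), np.int64(365), np.int64(195), np.int64(242))
legR_hole 0.76 [405.9 221.1] 701 (np.int64(384), np.int64(438), np.int64(193), np.int64(243))
keeperL 0.64 [374.7 200.1] 6151 (np.int64(306), np.int64(443), np.int64(175), np.int64(264))
keeperR 0.63 [373.2 197.9] 5684 (np.int64(306), np.int64(443), np.int64(176), np.int64(264))
rack 0.73 [446.8 314.3] 931 (np.int64(420), np.int64(474), np.int64(303), np.int64(323))
rack 0.16 [373.7 197.4] 5862 (np.int64(305), np.int64(443), np.int64(176), np.int64(264))
pinA 0.7 [172.8 181.9] 1213 (np.int64(152), np.int64(191), np.int64(161), np.int64(199))
pinA 0.6 [405.1 220.8] 812 (np.int64(383), np.int64(438), np.int64(192), np.int64(243))
pinA 0.57 [435.5 315.2] 72 (np.int64(429), np.int64(438)
[... 500 characters left out ...]
[381.4 306.6] 315 (np.int64(373), np.int64(392), np.int64(299), np.int64(319))
wax 0.4 [408.2 225.1] 648 (np.int64(383), np.int64(437), np.int64(193), np.int64(242))
disc 0.89 [521. 299.] 1664 (np.int64(499), np.int64(546), np.int64(274), np.int64(319))
bails 0.91 [133.1 232.9] 560 (np.int64(114), np.int64(156), np.int64(215), np.int64(252))
bails 0.7 [377.5 198.9] 5730 (np.int64(306), np.int64(443), np.int64(176), np.int64(264))
tape 0.78 [173.3 180.5] 1272 (np.int64(152), np.int64(192), np.int64(161), np.int64(200))
oil 0.7 [531.5 218.1] 1047 (np.int64(508), np.int64(550), np.int64(201), np.int64(235))
oil 0.29 [518.9 292.8] 1616 (np.int64(500), np.int64(544), np.int64(274), np.int64(319))
```

View pics/crop0.png

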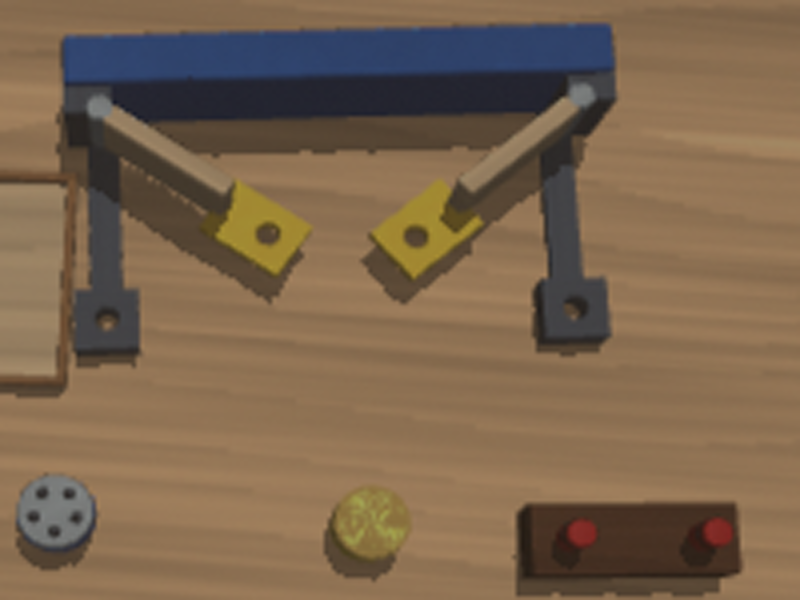

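```bash
cat >> h.py <<'E'
from scipy.optimize import least_squares
def fitpose(c,loc,px,x0):
    loc=np.array(loc,float)
    def W(p):
        s,co=np.sin(p[2]),np.cos(p[2]); return np.c_[p[0]+co*loc[:,0]-s*loc[:,1],p[1]+s*loc[:,0]+co*loc[:,1],loc[:,2]]
    f=lambda p:(proj(c,W(p))-px).ravel()
    r=least_squares(f,x0); return r.x,r.fun.reshape(-1,2)
E
python3 - <<'E'
from h import *
c=dict(np.load("top0.npz"))
cr=np.array([(64,38),(610,25),(610,70),(64,83),(99,106),(582,95),(107,321),(574,308)],float)
px=np.c_[290+cr[:,0]/4-.5+.125,170+cr[:,1]/3.75-.5+.133]
loc=np.array([(15,150,80),(15,-150,80),(-15,-150,80),(-15,150,80),(-30,130,80),(-30,-130,80),(-142,130,22),(-142,-130,22)])/1000
p,r=fitpose(c,loc,px,[.5,0,0]); print("stand",p[:2],np.degrees(p[2])); print(np.round(r,2))
h=np.array([(268,233),(417,236)]);
for q in h: print("hole",unproj(c,(290+q[0]/4-.4,170+q[1]/3.75-.4),.034))
for n,q in (("pinL",(582,533)),("pinR",(717,531))): print(n,unproj(c,(290+q[0]/4-.4,170+q[1]/3.75-.4),.074))
cr=np.array([(532,505),(737,503),(740,573),(525,575)])
for q in cr: print("rack",unproj(c,(290+q[0]/4-.4,170+q[1]/3.75-.4),.036))
for n,uv,z in (("sp",(304.2,298.4+0),.038),):
  pass
# masks
import numpy as np
E
```

```text
stand [ 0.71493999 -0.08579388] 6.104411832664471
[[-0.94 -0.73]
 [ 0.39 -0.84]
 [ 1.52  0.21]
 [-0.72  0.36]
 [-0.07  0.59]
 [-0.19  0.38]
 [-0.33 -0.26]
 [ 0.35  0.11]]
hole [ 0.61687821 -0.0570882   0.034     ]
hole [ 0.62158723 -0.13927056  0.034     ]
pinL [ 0.45008023 -0.22699502  0.074     ]
pinR [ 0.45669044 -0.29580033  0.074     ]
rack [ 0.46812101 -0.20771246  0.036     ]
rack [ 0.47797548 -0.3164301   0.036     ]
rack [ 0.43866553 -0.31841799  0.036     ]
rack [ 0.42846995 -0.20539708  0.036     ]
```

```bash
cat >> h.py <<'E'
ST=np.array([0.71494,-0.08579]); YAW=np.radians(6.104)
def s2w(x,y,st=None,yaw=None):
    st=ST if st is None else st; yaw=YAW if yaw is None else yaw
    c,s=np.cos(yaw),np.sin(yaw); return np.array([st[0]+c*x-s*y,st[1]+s*x+c*y])
from scipy.spatial.transform import Rotation as Ro
def delta(P,zang=None):
    """world TCP target (3) and desired tool z angle deg -> tool shift, rotvec deg"""
    S=read_state(); R=S["tcp_rot"]; d=R.T@(np.array(P)-S["position"])
    if zang is None: zang=np.degrees(np.arctan2(R[1,2],R[0,2]))
    a=np.radians(zang); z=np.array([np.cos(a),np.sin(a),0]); x=np.array([0,0,-1.]); y=np.cross(z,x)
    T=np.c_[x,y,z]; rv=Ro.from_matrix(R.T@T).as_rotvec(degrees=True)
    return np.round(d,4).tolist(),np.round(rv,2).tolist()
E
python3 - <<'E'
from h import *
for n,h,hole,sg in(("L",(-.03,.13),(.61688,-.05709),1),("R",(-.03,-.13),(.62159,-.13927),-1)):
    H=s2w(*h); d=np.array(hole)-H; c,s=np.cos(-YAW),np.sin(-YAW); l=np.array([c*d[0]-s*d[1],s*d[0]+c*d[1]])
    print(n,"r",np.linalg.norm(l),"q",np.arctan2(-l[0],-sg*l[1]))
for k in (.030,): pass
def tgt(q,d,sg): 
    return (-.03-.065*np.sin(q)+d*np.cos(q), sg*(.13-.065*np.cos(q)-d*np.sin(q)))
a=s2w(*tgt(.72,.030,1)); print(a)
print(delta([a[0],a[1],.20],96.1)); print(delta([a[0],a[1],.045],96.1))
E
```

```text
L r 0.1115418591293711 q 0.6160679004198714
R r 0.11053839963622077 q 0.6684390514927526
[ 0.6583957  -0.03013594]
([0.0226, -0.6285, -0.4264], [-26.25, -0.0, 0.0])
([0.1776, -0.6285, -0.4264], [-26.25, -0.0, 0.0])
```

play_rows([
  [[0.0, -0.04, -0.027, -2, 0, 0, 0], [0.0, -0.08, -0.054, -4, 0, 0, 0], [0.0, -0.12, -0.081, -6, 0, 0, 0], [0.0, -0.16, -0.108, -8, 0, 0, 0], [0.01, -0.2, -0.135, -10, 0, 0, 0], [0.01, -0.24, -0.162, -12, 0, 0, 0], [0.02, -0.28, -0.189, -14, 0, 0, 0], [0.02, -0.32, -0.216, -16, 0, 0, 0], [0.02, -0.36, -0.243, -18, 0, 0, 0], [0.02, -0.4, -0.27, -20, 0, 0, 0], [0.02, -0.44, -0.297, -22, 0, 0, 0], [0.02, -0.47, -0.32, -24, 0, 0, 0]],
])

```text
time_s: 2.35
position: [0.5484, 0.1219, 0.2028]
tcp_rot: [[0.002, -0.998, -0.067], [-0.0, -0.067, 0.998], [-1.0, -0.002, -0.0]]
force: [0.2, 0.4, -0.3]
opening: 0.025
```

```bash
cat >> h.py <<'E'
def tgt(q,d,sg): 
    return (-.03-.065*np.sin(q)+d*np.cos(q), sg*(.13-.065*np.cos(q)-d*np.sin(q)))
E
python3 - <<'E'
from h import *
S=read_state(); print(S["time_s"],S["position"],S["opening"])
a=s2w(*tgt(.63,.028,1)); print(a)
print(delta([a[0],a[1],.20],96.1)); print(delta([a[0],a[1],.045],96.1))
E
```

```text
2.35 [0.54835756 0.12186432 0.20282138] 0.025493005757594837
[ 0.66304484 -0.03000979]
([0.0031, -0.1042, -0.1592], [-2.26, -0.02, 0.1])
([0.1581, -0.104, -0.1592], [-2.26, -0.02, 0.1])
```

play_rows([
  [[0.0, -0.026, -0.04, -0.6, 0, 0, 0], [0.0, -0.052, -0.08, -1.2, 0, 0, 0], [0.0, -0.078, -0.12, -1.8, 0, 0, 0], [0.0, -0.104, -0.159, -2.26, 0, 0, 0], [0.04, -0.104, -0.159, -2.26, 0, 0, 0], [0.08, -0.104, -0.159, -2.26, 0, 0, 0], [0.09, -0.104, -0.159, -2.26, 0, 0, 0], [0.09, -0.104, -0.159, -2.26, 0, 0, 0]],
])

```text
time_s: 3.15
position: [0.6592, -0.027, 0.1106]
tcp_rot: [[-0.005, -0.994, -0.106], [0.001, -0.106, 0.994], [-1.0, 0.005, 0.001]]
force: [0.4, 0.7, 0.4]
opening: 0.004
```

Run:
```python
from h import *
c=cam("wrist"); cv2.imwrite("pics/w1.png",c["img"][:,:,::-1]); np.savez("w1.npz",**c)
c=cam("side"); cv2.imwrite("pics/s1.png",cv2.resize(c["img"][150:400,200:500,::-1],None,fx=2.4,fy=2.4))
print(-c["R"].T@c["t"])
```

```text
[ 0.50016652 -0.70013676  0.76920627]
```

View pics/w1.png

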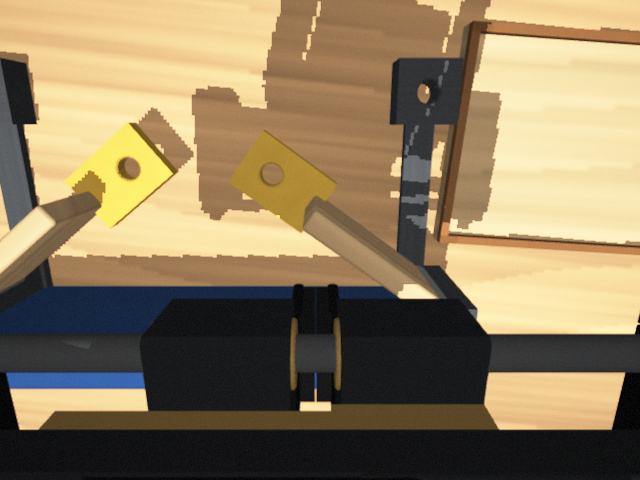

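View pics/s1.png

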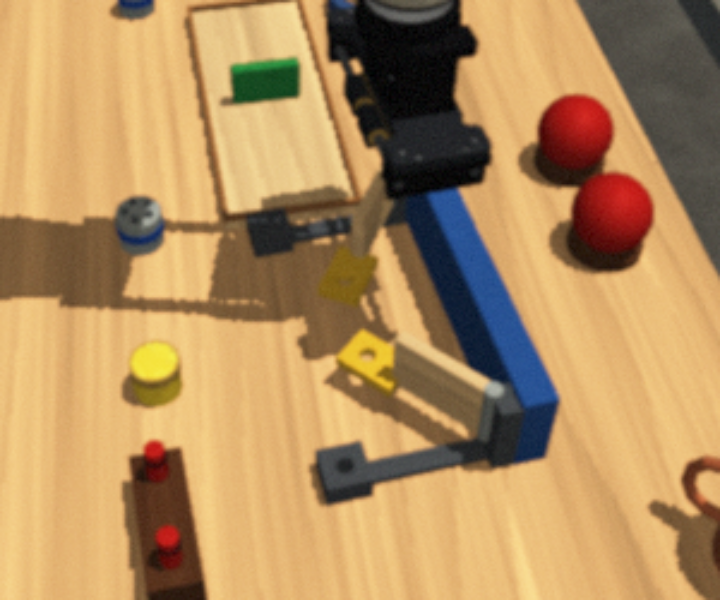

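Run:
```python
from h import *
S=read_state(); print(S["position"])
for q,d in ((.63,.028),(.8,.025),(1.0,.023),(1.2,.022),(1.4,.022),(1.571,.021),(1.571,.018)):
    a=s2w(*tgt(q,d,1)); print(q,delta([a[0],a[1],.045],96.1))
```

```text
[ 0.66184536 -0.02716173  0.11405229]
0.63 ([0.0691, -0.0007, -0.0029], [0.04, -0.05, 0.14])
0.8 ([0.069, 0.0128, 0.0029], [0.04, -0.05, 0.14])
1.0 ([0.069, 0.0259, 0.0117], [0.04, -0.05, 0.14])
1.2 ([0.0689, 0.0362, 0.0221], [0.04, -0.05, 0.14])
1.4 ([0.0689, 0.0439, 0.0334], [0.04, -0.05, 0.14])
1.571 ([0.0689, 0.0486, 0.0452], [0.04, -0.05, 0.14])
1.571 ([0.0689, 0.0486, 0.0482], [0.04, -0.05, 0.14])
```

play_rows([
  [[0.035, -0.001, -0.003, 0, 0, 0, 0], [0.069, -0.001, -0.003, 0, 0, 0, 0], [0.069, 0.006, 0.0, 0, 0, 0, 0], [0.069, 0.013, 0.003, 0, 0, 0, 0], [0.069, 0.02, 0.007, 0, 0, 0, 0], [0.069, 0.026, 0.012, 0, 0, 0, 0], [0.069, 0.031, 0.017, 0, 0, 0, 0], [0.069, 0.036, 0.022, 0, 0, 0, 0], [0.069, 0.04, 0.028, 0, 0, 0, 0], [0.069, 0.044, 0.034, 0, 0, 0, 0], [0.069, 0.047, 0.04, 0, 0, 0, 0], [0.069, 0.047, 0.04, 0, 0, 0, 0]],
])

```text
time_s: 4.45
position: [0.6077, 0.0087, 0.043]
tcp_rot: [[-0.004, -0.994, -0.107], [0.001, -0.107, 0.994], [-1.0, 0.004, 0.001]]
force: [0.7, 0.0, 1.1]
opening: 0.007
```

Run:
```python
from h import *
print(read_state()["force"],read_state()["position"])
c=cam("wrist"); cv2.imwrite("pics/w2.png",c["img"][:,:,::-1])
```

```text
[0.73571051 0.00687886 1.09668449] [0.60773846 0.0087364  0.04303961]
```

View pics/w2.png

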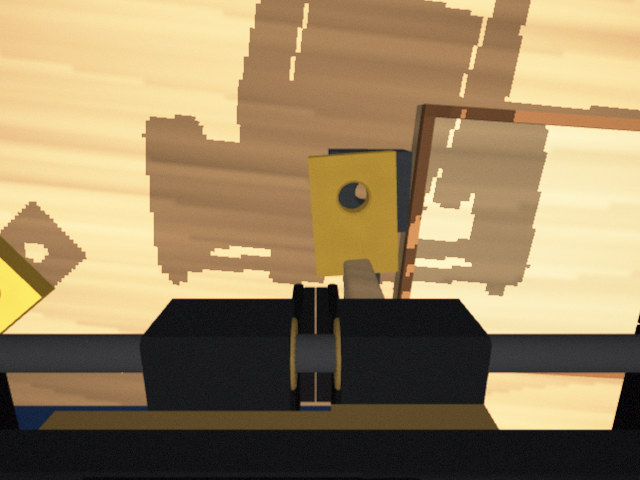

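play_rows([
  [[0, 0, 0.003, 0, 0, 0, 0], [0, 0, 0.006, 0, 0, 0, 0], [0, 0, 0.008, 0, 0, 0, 0], [0, 0, 0.008, 0, 0, 0, 0]],
])

```text
time_s: 4.9
position: [0.6079, 0.0145, 0.0431]
tcp_rot: [[-0.002, -0.994, -0.107], [-0.002, -0.107, 0.994], [-1.0, 0.003, -0.001]]
force: [-1.1, -5.1, 0.2]
opening: 0.003
```

play_rows([
  [[0, 0, 0.002, 0, 0, 0, 0], [0, 0, 0.004, 0, 0, 0, 0], [0, 0, 0.004, 0, 0, 0, 0]],
])

```text
time_s: 5.2
position: [0.6079, 0.0147, 0.0431]
tcp_rot: [[-0.002, -0.994, -0.109], [-0.007, -0.109, 0.994], [-1.0, 0.003, -0.007]]
force: [-2.0, -17.2, -1.5]
opening: 0.008
```

Run:
```python
from h import *
print(read_state()["force"],read_state()["position"])
c=cam("wrist"); cv2.imwrite("pics/w3.png",c["img"][:,:,::-1])
```

```text
[ -1.95921715 -17.18995466  -1.47109678] [0.6079169  0.0146596  0.04313745]
```

View pics/w3.png

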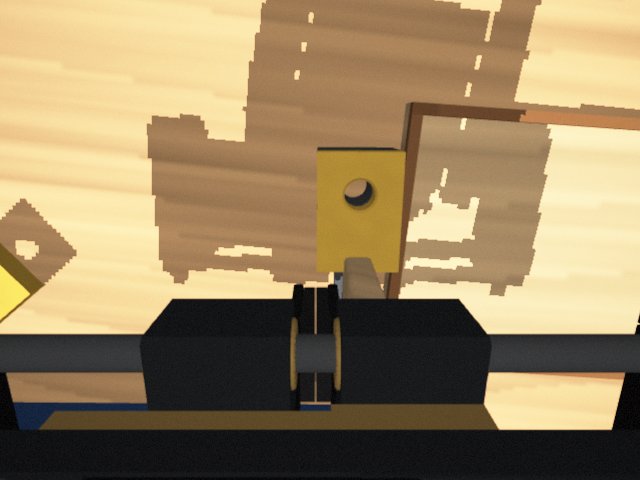

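Leg L is at its stop: the force rises to 17 N with no travel, and the plate at (360,210) sits squarely over its block. Next is leg R.

Run:
```python
from h import *
for q,d in ((.66,.03),):
    a=s2w(*tgt(q,d,-1)); print(q,delta([a[0],a[1],.11],96.1),delta([a[0],a[1],.045],96.1))
```

```text
0.66 ([-0.0659, -0.049, -0.172], [0.14, -0.37, -0.15]) ([-0.0009, -0.0492, -0.1716], [0.14, -0.37, -0.15])
```

play_rows([
  [[0, 0, -0.02, 0, 0, 0, 0], [-0.035, 0, -0.02, 0, 0, 0, 0], [-0.067, 0, -0.03, 0, 0, 0, 0], [-0.067, -0.02, -0.075, 0, 0, 0, 0], [-0.067, -0.04, -0.12, 0, 0, 0, 0], [-0.067, -0.049, -0.165, 0, 0, 0, 0], [-0.067, -0.049, -0.177, 0, 0, 0, 0], [-0.067, -0.049, -0.177, 0, 0, 0, 0], [-0.067, -0.049, -0.177, 0, 0, 0, 0]],
])

```text
time_s: 6.15
position: [0.6749, -0.1498, 0.1099]
tcp_rot: [[-0.002, -0.994, -0.106], [0.002, -0.106, 0.994], [-1.0, 0.002, 0.002]]
force: [0.4, 0.0, -0.5]
opening: 0.005
```

Run:
```python
from h import *
S=read_state(); print(S["position"],S["force"])
for q,d in ((.66,.028),(.8,.025),(1.0,.022),(1.2,.020),(1.4,.019),(1.571,.018)):
    a=s2w(*tgt(q,d,-1)); print(q,delta([a[0],a[1],.045],96.1))
c=cam("wrist"); cv2.imwrite("pics/w4.png",c["img"][:,:,::-1])
```

```text
[ 0.67487447 -0.14983799  0.10988618] [ 0.37473964  0.03177214 -0.47300913]
0.66 ([0.0649, 0.001, -0.0022], [-0.01, 0.13, -0.11])
0.8 ([0.0649, 0.0124, -0.0075], [-0.01, 0.13, -0.11])
1.0 ([0.0649, 0.026, -0.0171], [-0.01, 0.13, -0.11])
1.2 ([0.0649, 0.0366, -0.0285], [-0.01, 0.13, -0.11])
1.4 ([0.0649, 0.044, -0.041], [-0.01, 0.13, -0.11])
1.571 ([0.0649, 0.0482, -0.0528], [-0.01, 0.13, -0.11])
```

View pics/w4.png

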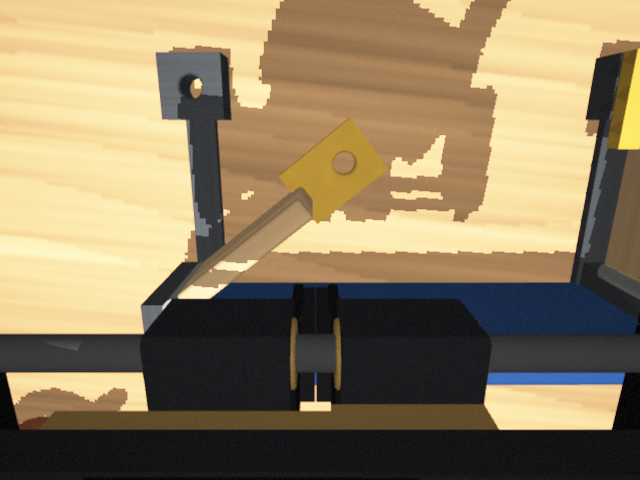

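play_rows([
  [[0.035, 0.001, -0.002, 0, 0, 0, 0], [0.065, 0.001, -0.002, 0, 0, 0, 0], [0.065, 0.007, -0.005, 0, 0, 0, 0], [0.065, 0.013, -0.008, 0, 0, 0, 0], [0.065, 0.02, -0.012, 0, 0, 0, 0], [0.065, 0.026, -0.017, 0, 0, 0, 0], [0.065, 0.031, -0.022, 0, 0, 0, 0], [0.065, 0.036, -0.028, 0, 0, 0, 0], [0.065, 0.04, -0.034, 0, 0, 0, 0], [0.065, 0.044, -0.041, 0, 0, 0, 0], [0.065, 0.048, -0.048, 0, 0, 0, 0], [0.065, 0.048, -0.051, 0, 0, 0, 0]],
])

```text
time_s: 7.4
position: [0.6322, -0.2077, 0.0453]
tcp_rot: [[-0.003, -0.994, -0.105], [0.001, -0.105, 0.994], [-1.0, 0.002, 0.002]]
force: [-0.4, 7.3, 4.9]
opening: -0.002
```

play_rows([
  [[0, 0, -0.002, 0, 0, 0, 0], [0, 0, -0.003, 0, 0, 0, 0], [0, 0, -0.003, 0, 0, 0, 0]],
])

```text
time_s: 7.7
position: [0.6321, -0.2076, 0.0454]
tcp_rot: [[-0.005, -0.994, -0.106], [0.005, -0.106, 0.994], [-1.0, 0.004, 0.005]]
force: [-1.0, 8.0, 5.3]
opening: 0.002
```

Run:
```python
from h import *
c=cam("wrist"); cv2.imwrite("pics/w5.png",c["img"][:,:,::-1])
```

```text
(no output)
```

View pics/w5.png

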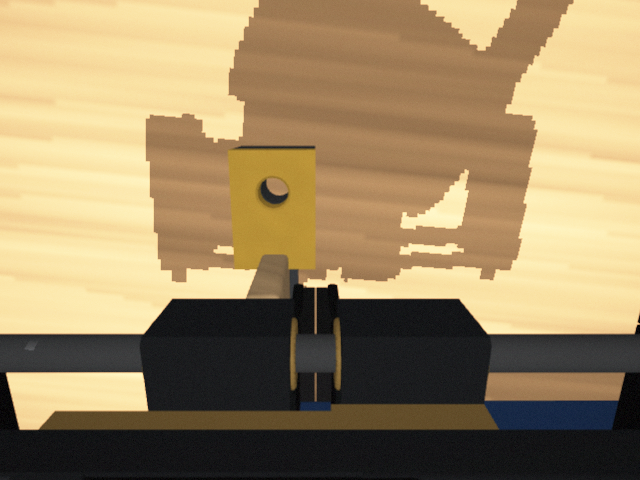

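Run:
```python
from h import *
c=cam("wrist")
print("R hole wrist",unproj(c,(273.5,190),.034), "model",s2w(-.142,-.13), "Lmodel",s2w(-.142,.13))
print(-c["R"].T@c["t"])
p=np.mean([[.45008,-.22700],[.45669,-.29580]],axis=0); print(p)
print(delta([.45669,-.2958,.2],96.1),delta([.45008,-.227,.2],96.1))
```

```text
R hole wrist [ 0.58570987 -0.22990357  0.034     ] model [ 0.58756842 -0.23015232] Lmodel [0.55992171 0.02837361]
[ 0.55704005 -0.2159882   0.20900302]
[ 0.453385 -0.2614  ]
([-0.1542, 0.1845, -0.0683], [0.01, 0.28, -0.23]) ([-0.1538, 0.1837, 0.0008], [0.01, 0.28, -0.23])
```

play_rows([
  [[0, 0, 0.012, 0, 0, 0, 0.0], [-0.04, 0, 0.02, 0, 0, 0, 0.02], [-0.08, 0.02, 0.02, 0, 0, 0, 0.05], [-0.11, 0.06, 0.01, 0, 0, 0, 0.05], [-0.11, 0.1, 0.0, 0, 0, 0, 0.05], [-0.11, 0.14, 0.0, 0, 0, 0, 0.05], [-0.11, 0.17, 0.0, 0, 0, 0, 0.05], [-0.11, 0.184, 0.0, 0, 0, 0, 0.05], [-0.11, 0.184, 0.0, 0, 0, 0, 0.05], [-0.11, 0.184, 0.0, 0, 0, 0, 0.05]],
])

```text
time_s: 8.8
position: [0.4524, -0.2305, 0.1557]
tcp_rot: [[0.002, -0.994, -0.106], [-0.001, -0.106, 0.994], [-1.0, -0.002, -0.001]]
force: [0.4, 0.6, 0.4]
opening: 0.572
```

Run:
```python
from h import *
print(read_state()["position"])
c=cam("wrist"); cv2.imwrite("pics/w6.png",c["img"][:,:,::-1]); np.savez("w6.npz",**c)
print(proj(c,[[.45008,-.227,.07],[.45669,-.2958,.07]]))
c=cam("top");np.savez("top1.npz",**c); cv2.imwrite("pics/t6.png",c["img"][:,:,::-1])
```

```text
[ 0.45237783 -0.23050999  0.15570822]
[[320.61200981 244.82351619]
 [210.78326257 243.61317277]]
```

View pics/w6.png

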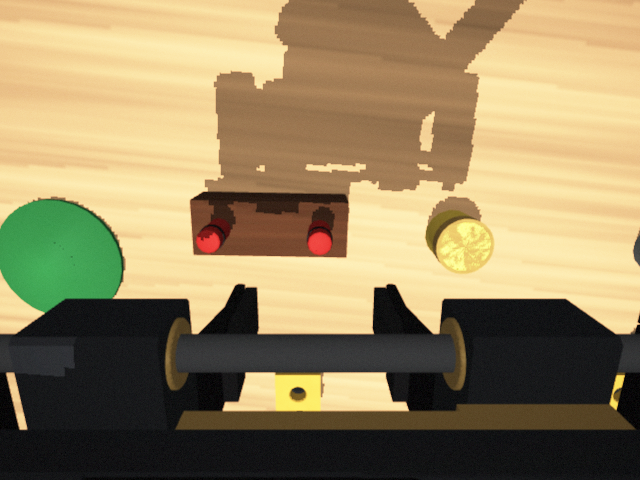

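View pics/t6.png

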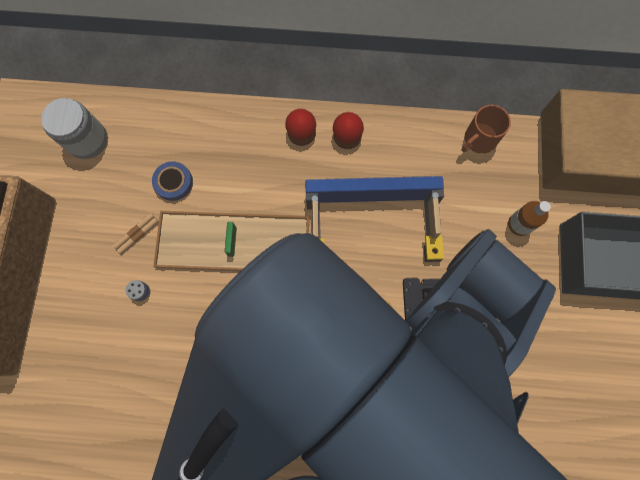

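Run:
```python
from h import *
c=dict(np.load("w6.npz"))
hsv=cv2.cvtColor(c["img"],cv2.COLOR_RGB2HSV); m=((hsv[...,0]<8)|(hsv[...,0]>172))&(hsv[...,1]>170)&(hsv[...,2]>70)
n,l,s,ce=cv2.connectedComponentsWithStats(m.astype(np.uint8))
for i in range(1,n):
    if s[i,4]>100: print(s[i],ce[i])
i=c["img"][180:280,180:360,::-1]; cv2.imwrite("pics/w6c.png",cv2.resize(i,None,fx=4.4,fy=4.4,interpolation=cv2.INTER_CUBIC))
print("cam",-c["R"].T@c["t"])
```

```text
[208 218  23  21 174] [221.8045977  224.93678161]
[308 220  23  12 115] [318.86956522 224.17391304]
[196 227  27  27 559] [208.8372093  239.77996422]
[307 229  26  27 529] [319.24007561 241.85255198]
cam [ 0.37624059 -0.23791972  0.31890659]
```

View pics/w6c.png

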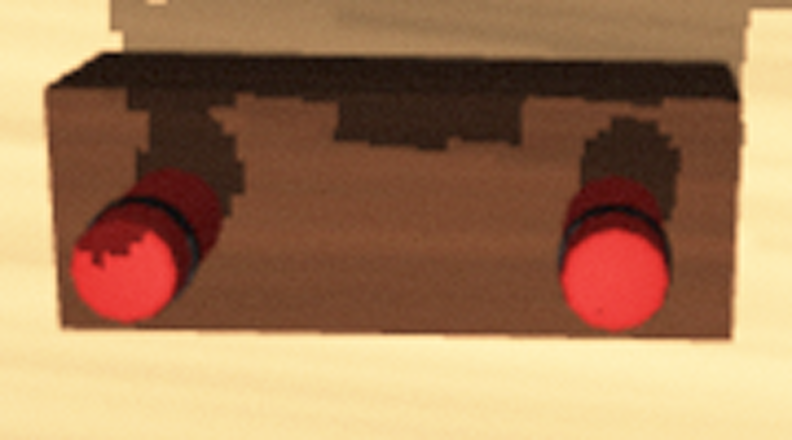

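Run:
```python
from h import *
c=dict(np.load("w6.npz")); t=dict(np.load("top0.npz"))
for w,q in(((319.5,243.4),(582,533)),((208.4,242.5),(717,531))):
    u=(290+q[0]/4-.4,170+q[1]/3.75-.4)
    print(tri(c,w,t,u), unproj(c,w,.07),unproj(t,u,.07),unproj(c,w,.062),unproj(t,u,.062))
print(delta([.4505,-.2264,.041],96.1))
```

```text
(array([ 0.45040277, -0.22799234,  0.06748721]), np.float64(0.0007330623506106442)) [ 0.44922608 -0.22779827  0.07      ] [ 0.45053667 -0.22780557  0.07      ] [ 0.45157188 -0.22747296  0.062     ] [ 0.45144954 -0.22942667  0.062     ]
(array([ 0.45786213, -0.29850071,  0.06447222]), np.float64(0.000188354098412555)) [ 0.4561191  -0.29731694  0.07      ] [ 0.45717242 -0.29687673  0.07      ] [ 0.45868644 -0.299226    0.062     ] [ 0.45813638 -0.29902952  0.062     ]
([0.1146, 0.002, 0.0043], [0.05, -0.08, 0.08])
```

play_rows([
  [[0.04, 0.0025, 0.003, 0, 0, 0, 0.05], [0.08, 0.0025, 0.003, 0, 0, 0, 0.05], [0.105, 0.0025, 0.003, 0, 0, 0, 0.05], [0.1145, 0.0025, 0.003, 0, 0, 0, 0.05], [0.1145, 0.0025, 0.003, 0, 0, 0, 0.05], [0.1145, 0.0025, 0.003, 0, 0, 0, 0.0], [0.1145, 0.0025, 0.003, 0, 0, 0, 0.0], [0.1145, 0.0025, 0.003, 0, 0, 0, 0.0], [0.1145, 0.0025, 0.003, 0, 0, 0, 0.0], [0.1145, 0.0025, 0.003, 0, 0, 0, 0.0]],
])

```text
time_s: 9.9
position: [0.4485, -0.2273, 0.0417]
tcp_rot: [[0.001, -0.994, -0.106], [-0.001, -0.106, 0.994], [-1.0, -0.001, -0.001]]
force: [-0.4, -0.9, 0.2]
opening: 0.202
```

play_rows([
  [[0, 0, 0, 0, 0, 0, 0], [-0.03, 0, 0, 0, 0, 0, 0], [-0.06, 0, 0, 0, 0, 0, 0], [-0.08, 0, 0, 0, 0, 0, 0], [-0.08, 0, 0, 0, 0, 0, 0], [-0.08, 0, 0, 0, 0, 0, 0]],
])

```text
time_s: 10.5
position: [0.4481, -0.2269, 0.121]
tcp_rot: [[0.0, -0.994, -0.106], [-0.0, -0.106, 0.994], [-1.0, -0.0, -0.0]]
force: [-0.7, -0.6, -0.7]
opening: 0.177
```

Run:
```python
from h import *
S=read_state();print(S["position"],S["opening"]*87,S["force"])
c=cam("wrist"); cv2.imwrite("pics/w7.png",c["img"][:,:,::-1]); np.savez("w7.npz",**c)
c=cam("side"); cv2.imwrite("pics/s7.png",cv2.resize(c["img"][220:420,180:440,::-1],None,fx=3,fy=3))
R=s2w(-.142,-.13); print(R,delta([R[0],R[1],.12],96.1))
```

```text
[ 0.44807509 -0.22693369  0.12103031] 15.434300471751866 [-0.6602951  -0.55049318 -0.74463139]
[ 0.58756842 -0.23015232] ([-0.0003, -0.1389, -0.0186], [-0.0, 0.1, -0.1])
```

View pics/w7.png

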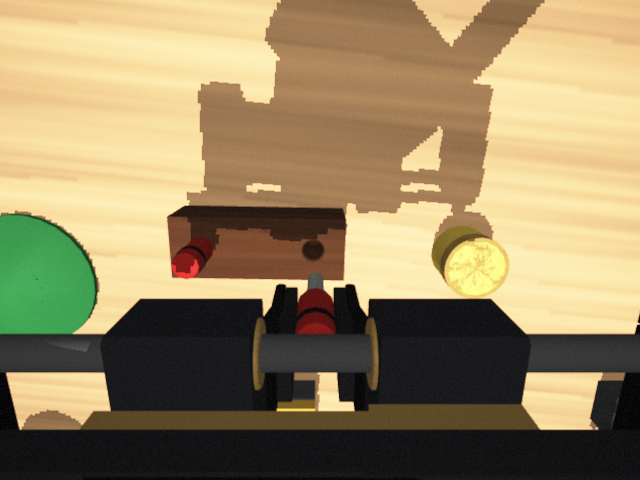

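View pics/s7.png

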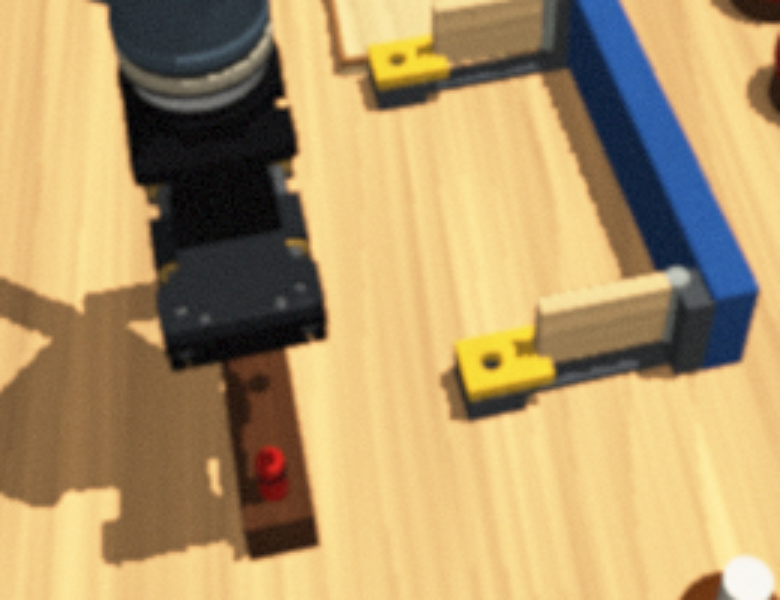

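Run:
```python
from h import *
c=dict(np.load("w7.npz"))
i=c["img"][230:350,250:390,::-1]; cv2.imwrite("pics/w7c.png",cv2.resize(i,None,fx=5,fy=5,interpolation=cv2.INTER_CUBIC))
S=read_state(); print(S["position"])
for uv,z in (((315.5,274),.085),): print(unproj(c,uv,z))
print(proj(c,[[S["position"][0],S["position"][1],z] for z in (.085,.115,.121)]))
# rack hole just emptied: expected pin location at rack top
print("rack hole",unproj(c,(313,250),.036))
```

```text
[ 0.44743244 -0.22642179  0.1199839 ]
[ 0.44683958 -0.22645233  0.085     ]
[[315.43582675 275.08058851]
 [315.44680123 299.085754  ]
 [315.44942255 304.81953012]]
rack hole [ 0.44934294 -0.22775187  0.036     ]
```

View pics/w7c.png

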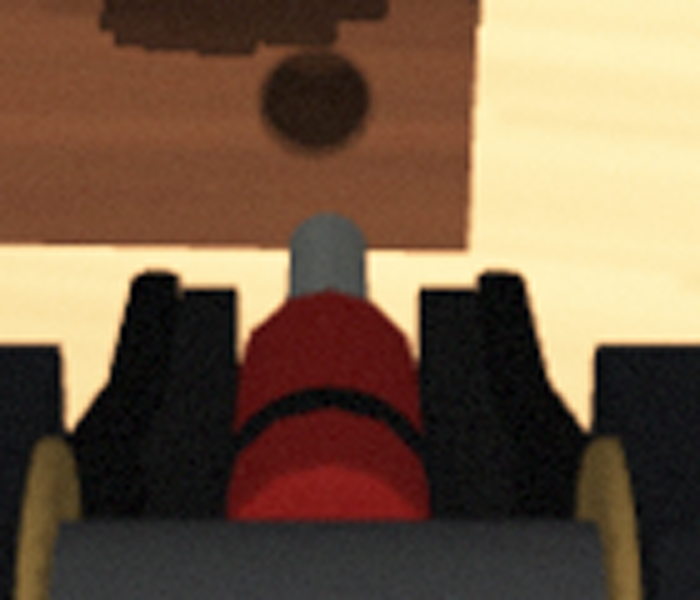

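play_rows([
  [[0, -0.03, -0.005, 0, 0, 0, 0], [0, -0.065, -0.01, 0, 0, 0, 0], [0, -0.1, -0.015, 0, 0, 0, 0], [0, -0.13, -0.0185, 0, 0, 0, 0], [0.01, -0.1395, -0.0185, 0, 0, 0, 0], [0.02, -0.1395, -0.0185, 0, 0, 0, 0], [0.02, -0.1395, -0.0185, 0, 0, 0, 0], [0.02, -0.1395, -0.0185, 0, 0, 0, 0]],
])

```text
time_s: 11.4
position: [0.5863, -0.2299, 0.0996]
tcp_rot: [[-0.004, -0.994, -0.106], [0.002, -0.106, 0.994], [-1.0, 0.004, 0.003]]
force: [0.3, -0.5, -0.3]
opening: 0.172
```

```bash
cat > look.py <<'E'
from h import *
import sys
n=sys.argv[1]
S=read_state();print(S["position"],S["opening"]*87,S["force"])
c=cam("wrist"); np.savez(n+".npz",**c)
x0,y0,w,h=map(int,sys.argv[2:6]); f=min(780/w,590/h)
cv2.imwrite(f"pics/{n}.png",cv2.resize(c["img"][y0:y0+h,x0:x0+w,::-1],None,fx=f,fy=f,interpolation=cv2.INTER_CUBIC)); print("scale",f)
p=S["position"]; print("TCP line px at tip",proj(c,[[p[0],p[1],p[2]-.036],[p[0],p[1],.034],[p[0],p[1],p[2]]]).round(1).tolist())
E
python3 look.py w8 220 190 200 150
```

```text
[ 0.58634047 -0.2298974   0.09956077] 14.975215950647915 [ 0.28229383 -0.46717868 -0.30269366]
scale 3.9
TCP line px at tip [[314.1, 276.4], [314.1, 258.4], [314.0, 306.0]]
```

View pics/w8.png

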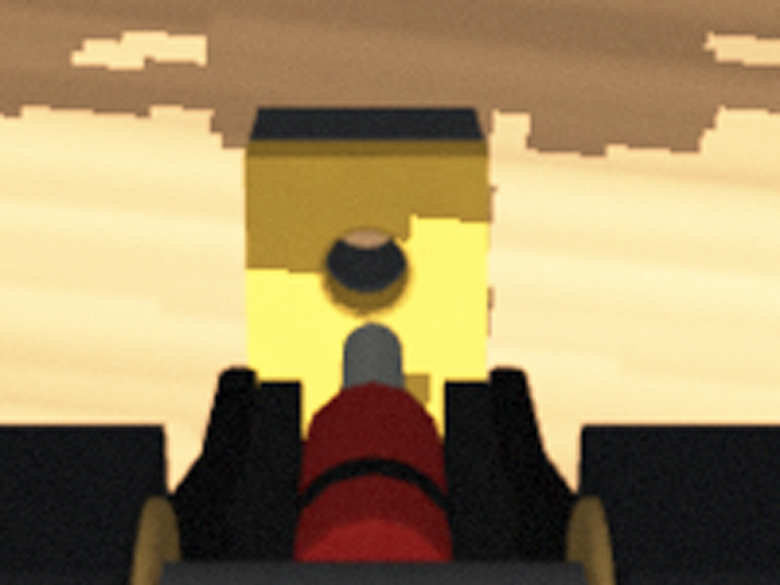

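play_rows([
  [[0.015, 0, -0.0005, 0, 0, 0, 0], [0.022, 0, -0.0005, 0, 0, 0, 0], [0.029, 0, -0.0005, 0, 0, 0, 0], [0.036, 0, -0.0005, 0, 0, 0, 0], [0.043, 0, -0.0005, 0, 0, 0, 0], [0.048, 0, -0.0005, 0, 0, 0, 0], [0.048, 0, -0.0005, 0, 0, 0, 0]],
])

```text
time_s: 12.15
position: [0.5884, -0.2308, 0.0521]
tcp_rot: [[-0.001, -0.994, -0.106], [0.001, -0.106, 0.994], [-1.0, 0.001, 0.001]]
force: [-1.0, 0.5, -0.5]
opening: 0.173
```

```bash
python3 look.py w9 220 190 200 150
```

```text
[ 0.58844592 -0.2307546   0.05210573] 15.058645065353163 [-0.96183752  0.53086637 -0.51374613]
scale 3.9
TCP line px at tip [[314.2, 276.3], [314.2, 289.8], [314.1, 306.1]]
```

View pics/w9.png

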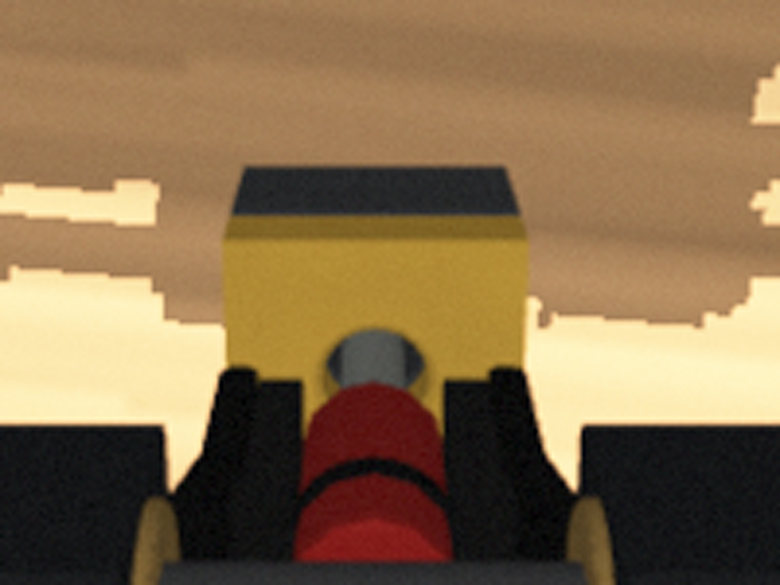

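play_rows([
  [[0.004, 0, 0, 0, 0, 0, 0], [0.008, 0, 0, 0, 0, 0, 0], [0.011, 0, 0, 0, 0, 0, 0], [0.013, 0, 0, 0, 0, 0, 0], [0.0145, 0, 0, 0, 0, 0, 0], [0.0145, 0, 0, 0, 0, 0, 0]],
])

```text
time_s: 12.8
position: [0.589, -0.2312, 0.0395]
tcp_rot: [[0.0, -0.994, -0.106], [-0.0, -0.106, 0.994], [-1.0, -0.0, -0.0]]
force: [-1.1, 0.8, 4.6]
opening: 0.176
```

```bash
python3 look.py w10 220 190 200 150
```

```text
[ 0.5890482  -0.23115568  0.03951906] 15.270791284365641 [-1.10658825  0.79844164  4.58565953]
scale 3.9
TCP line px at tip [[314.3, 276.1], [314.1, 300.7], [314.1, 306.0]]
```

View pics/w10.png

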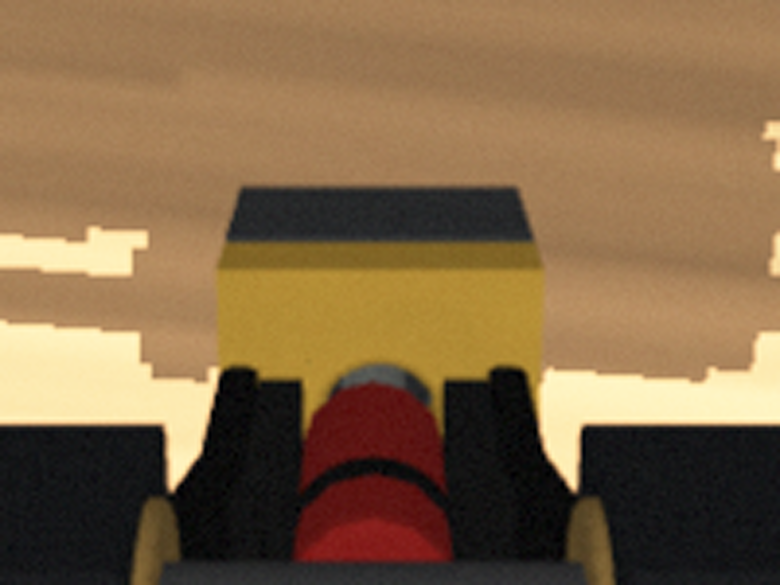

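play_rows([
  [[0.001, 0, 0, 0, 0, 0, 0], [0.002, 0, 0, 0, 0, 0, 0], [0.002, 0, 0, 0, 0, 0, 0]],
])

```text
time_s: 13.15
position: [0.5891, -0.2312, 0.0393]
tcp_rot: [[0.001, -0.994, -0.107], [-0.001, -0.107, 0.994], [-1.0, -0.0, -0.001]]
force: [-4.9, 2.1, 14.5]
opening: 0.173
```

```bash
python3 look.py w11 220 190 200 150
```

```text
[ 0.58910929 -0.23115051  0.03929638] 15.055872794769948 [-4.91544814  2.0855315  14.50015225]
scale 3.9
TCP line px at tip [[314.4, 276.1], [314.2, 301.0], [314.1, 306.1]]
```

View pics/w11.png

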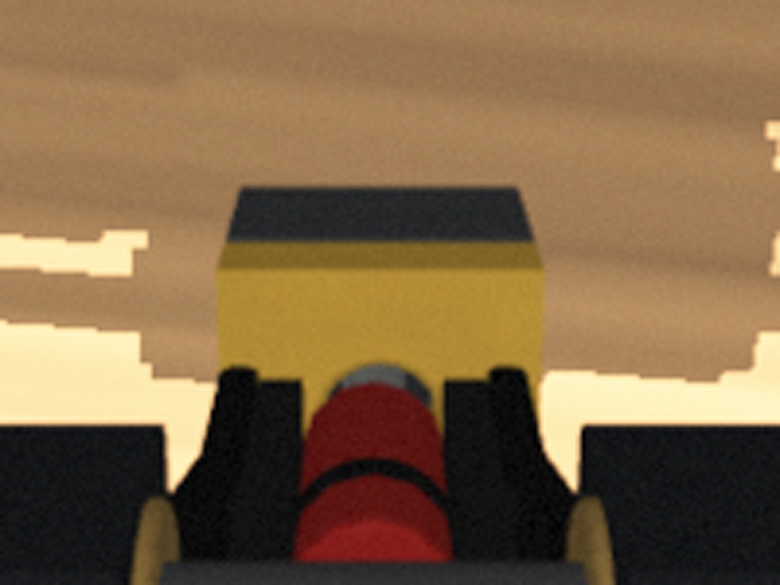

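Run:
```python
from h import *
c=dict(np.load("w11.npz")); p=read_state()["position"]
cr=lambda uv:((np.array(uv)-[220,190])*3.9).round(0).tolist()
for z in (.034,.036,.038,.040,.044): print(z,"grip far edge",cr(proj(c,[[p[0]-.008,p[1],z]])[0]), "shank far",cr(proj(c,[[p[0]-.004,p[1],z]])[0]),"hole far at z",cr(proj(c,[[p[0]-.0065,p[1],z]])[0]),"widths", (proj(c,[[p[0],p[1]+.018,z]])-proj(c,[[p[0],p[1]-.018,z]]))[0]*3.9)
# plate far edge
H=p[:2]; 
for z in (.034,.036,.038): 
  a=s2w(-.03-.130,-.13); print("plate far edge",z,cr(proj(c,[[a[0],a[1],z]])[0]))
```

```text
0.034 grip far edge [375.0, 368.0] shank far [371.0, 400.0] hole far at z [374.0, 380.0] widths [314.54914337  31.28250509]
0.036 grip far edge [375.0, 374.0] shank far [371.0, 408.0] hole far at z [374.0, 387.0] widths [317.88188665  31.57125156]
0.038 grip far edge [375.0, 381.0] shank far [371.0, 415.0] hole far at z [374.0, 394.0] widths [321.28600967  31.86525816]
0.04 grip far edge [375.0, 389.0] shank far [371.0, 422.0] hole far at z [374.0, 401.0] widths [324.76383045  32.1646654 ]
0.044 grip far edge [375.0, 403.0] shank far [371.0, 438.0] hole far at z [374.0, 416.0] widths [331.95035036  32.78026798]
plate far edge 0.034 [378.0, 271.0]
plate far edge 0.036 [378.0, 277.0]
plate far edge 0.038 [378.0, 283.0]
```

play_rows([
  [[-0.003, 0, 0, 0, 0, 0, 0], [-0.004, 0.001, 0, 0, 0, 0, 0], [-0.004, 0.002, 0, 0, 0, 0, 0], [-0.004, 0.002, 0, 0, 0, 0, 0]],
])

```text
time_s: 13.6
position: [0.5867, -0.2313, 0.0401]
tcp_rot: [[-0.0, -0.994, -0.106], [0.0, -0.106, 0.994], [-1.0, 0.0, 0.0]]
force: [0.9, 0.1, 0.8]
opening: 0.173
```

```bash
python3 look.py w12 220 190 200 150
```

```text
[ 0.58671149 -0.23130065  0.0401108 ] 15.073855078294358 [0.91455106 0.14397768 0.81984746]
scale 3.9
TCP line px at tip [[314.3, 276.1], [314.1, 300.2], [314.1, 306.0]]
```

View pics/w12.png

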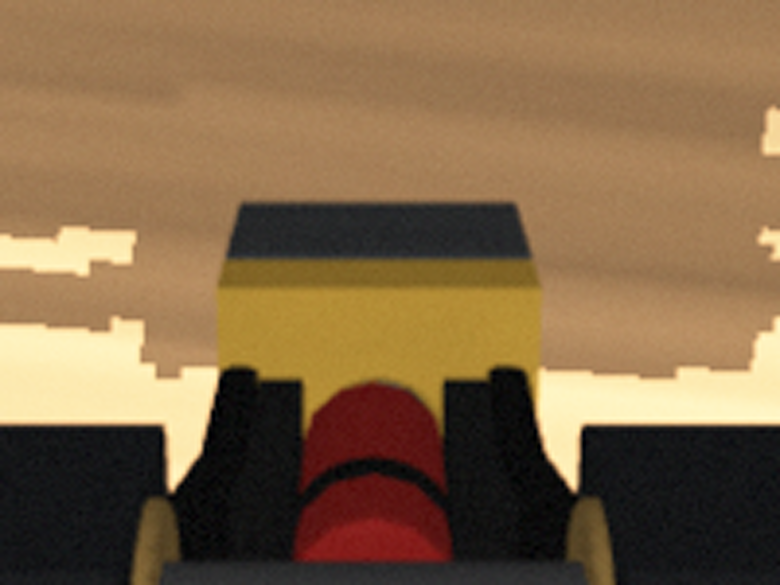

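Now the pin is nearly centred over the hole, so I'll push down.

play_rows([
  [[0.001, 0, -0.0003, 0, 0, 0, 0], [0.002, 0, -0.0003, 0, 0, 0, 0], [0.003, 0, -0.0003, 0, 0, 0, 0], [0.003, 0, -0.0003, 0, 0, 0, 0]],
])

```text
time_s: 14.05
position: [0.5871, -0.2315, 0.0394]
tcp_rot: [[0.0, -0.994, -0.107], [-0.0, -0.107, 0.994], [-1.0, -0.0, -0.0]]
force: [-3.5, 1.8, 12.2]
opening: 0.175
```

```bash
python3 look.py w13 220 190 200 150
```

```text
[ 0.58706118 -0.23152586  0.03935737] 15.249590375249342 [-3.49449854  1.84157918 12.21497154]
scale 3.9
TCP line px at tip [[314.2, 276.2], [314.1, 301.0], [314.0, 306.1]]
```

View pics/w13.png

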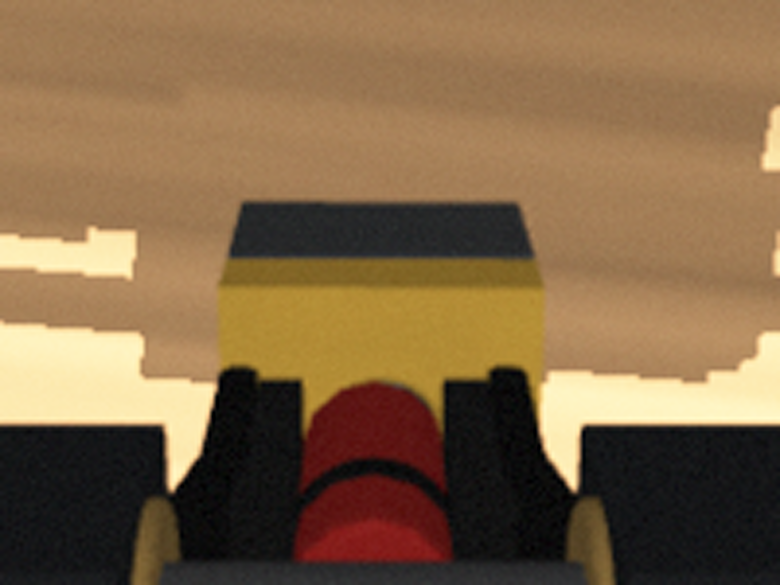

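play_rows([
  [[-0.002, 0, 0, 0, 0, 0, 0], [-0.002, 0, 0, 0, 0, 0, 0.03], [-0.002, 0, 0, 0, 0, 0, 0.045], [-0.002, 0, 0, 0, 0, 0, 0.045], [-0.03, 0, 0, 0, 0, 0, 0.045], [-0.07, 0, 0, 0, 0, 0, 0.045], [-0.1, 0.03, 0, 0, 0, 0, 0.045], [-0.1, 0.06, -0.02, 0, 0, 0, 0.045], [-0.1, 0.1, -0.04, 0, 0, 0, 0.045], [-0.1, 0.12, -0.05, 0, 0, 0, 0.045]],
])

```text
time_s: 15.1
position: [0.4706, -0.2951, 0.1377]
tcp_rot: [[-0.001, -0.994, -0.105], [0.0, -0.105, 0.994], [-1.0, 0.001, 0.0]]
force: [0.1, -0.7, -0.4]
opening: 0.516
```

Run:
```python
from h import *
S=read_state();print(S["position"],S["opening"]*87)
c=cam("side"); cv2.imwrite("pics/s14.png",cv2.resize(c["img"][220:420,180:440,::-1],None,fx=3,fy=3,interpolation=cv2.INTER_CUBIC)); np.savez("s14.npz",**c)
a=s2w(-.142,-.13)
for P in ([.5865,-.2308,.034],[.5865,-.2308,.068]): print((proj(c,[P])-[180,220])*3)
print(delta([.4573,-.2974,.15],96.1))
```

```text
[ 0.47057672 -0.29507323  0.1376705 ] 44.922376198528724
[[487.47657032 357.01283551]]
[[488.46698946 324.23254519]]
([-0.0126, 0.0113, -0.0001], [-0.14, 0.04, -0.2])
```

View pics/s14.png

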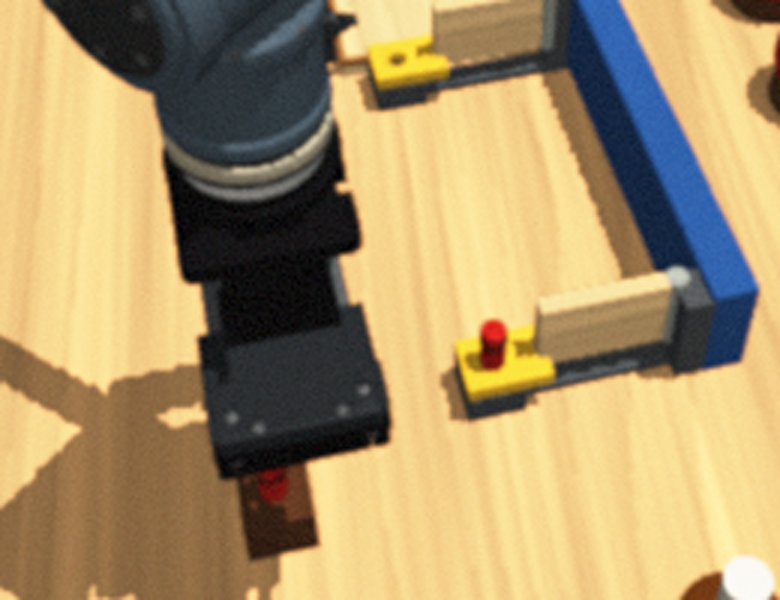

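play_rows([
  [[0.01, 0.012, 0, 0, 0, 0, 0.045], [0.04, 0.012, 0, 0, 0, 0, 0.045], [0.07, 0.012, 0, 0, 0, 0, 0.045], [0.09, 0.012, 0, 0, 0, 0, 0.045], [0.096, 0.012, 0, 0, 0, 0, 0.045], [0.096, 0.012, 0, 0, 0, 0, 0.045]],
])

```text
time_s: 15.75
position: [0.4609, -0.2949, 0.0406]
tcp_rot: [[-0.001, -0.994, -0.106], [0.001, -0.106, 0.994], [-1.0, 0.001, 0.002]]
force: [0.4, 0.5, 0.1]
opening: 0.52
```

```bash
python3 look.py w15 220 190 200 150; python3 -c "
from h import *
print(delta([.4568,-.2973,.041],96.1))"
```

```text
[ 0.46086285 -0.29488003  0.04061562] 45.23319101351502 [0.44445333 0.51225366 0.13386868]
scale 3.9
TCP line px at tip [[314.2, 276.3], [314.1, 299.8], [314.1, 306.1]]
([0.0005, 0.0048, -0.0014], [0.01, 0.0, 0.0])
```

View pics/w15.png

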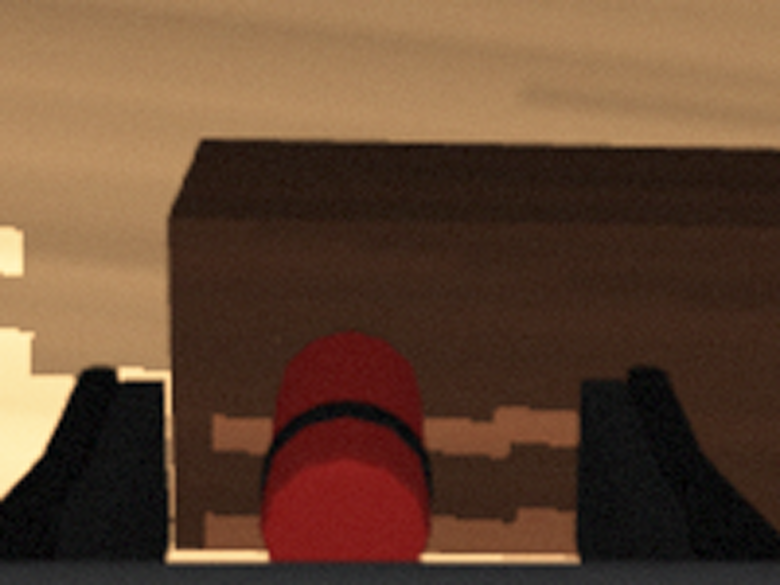

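play_rows([
  [[0, 0.003, -0.0015, 0, 0, 0, 0.045], [0, 0.006, -0.0025, 0, 0, 0, 0.045], [0, 0.006, -0.0025, 0, 0, 0, 0.045], [0, 0.006, -0.0025, 0, 0, 0, 0.0], [0, 0.006, -0.0025, 0, 0, 0, 0.0], [0, 0.006, -0.0025, 0, 0, 0, 0.0], [0, 0.006, -0.0025, 0, 0, 0, 0.0], [0, 0.006, -0.0025, 0, 0, 0, 0.0]],
])

```text
time_s: 16.6
position: [0.4554, -0.2984, 0.0415]
tcp_rot: [[-0.0, -0.994, -0.106], [0.0, -0.106, 0.994], [-1.0, 0.0, 0.0]]
force: [0.2, 0.7, 0.7]
opening: 0.169
```

play_rows([
  [[-0.03, 0, 0, 0, 0, 0, 0], [-0.06, 0, 0, 0, 0, 0, 0], [-0.09, 0, 0, 0, 0, 0, 0], [-0.1, 0, 0, 0, 0, 0, 0], [-0.1, 0, 0, 0, 0, 0, 0]],
])

```text
time_s: 17.1
position: [0.4561, -0.2991, 0.1428]
tcp_rot: [[0.002, -0.994, -0.106], [-0.002, -0.106, 0.994], [-1.0, -0.002, -0.003]]
force: [0.5, -0.2, 0.2]
opening: 0.169
```

```bash
python3 look.py w16 220 190 200 150; python3 -c "
from h import *
print(s2w(-.142,.13));a=s2w(-.142,.13)-[.001,.001]
print(delta([a[0],a[1],.1],96.1))"
```

```text
[ 0.45611044 -0.29911202  0.14283837] 14.698176541886651 [ 0.46529457 -0.19483761  0.21843323]
scale 3.9
TCP line px at tip [[314.5, 276.1], [315.0, 237.7], [314.1, 306.1]]
[0.55992171 0.02837361]
([0.0415, -0.1377, 0.3129], [0.0, -0.02, 0.02])
```

View pics/w16.png

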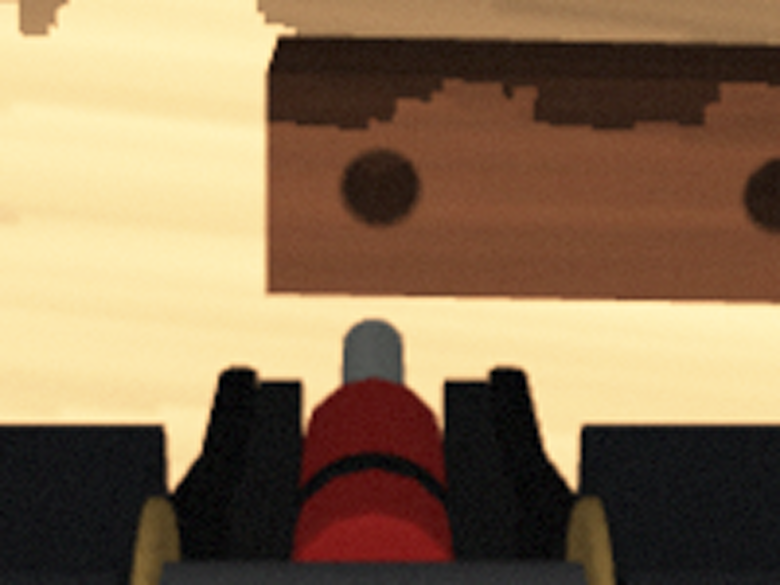

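play_rows([
  [[0, -0.015, 0.035, 0, 0, 0, 0], [0, -0.03, 0.07, 0, 0, 0, 0], [0, -0.045, 0.11, 0, 0, 0, 0], [0, -0.06, 0.15, 0, 0, 0, 0], [0, -0.08, 0.19, 0, 0, 0, 0], [0, -0.1, 0.23, 0, 0, 0, 0], [0, -0.12, 0.265, 0, 0, 0, 0], [0, -0.133, 0.295, 0, 0, 0, 0], [0.01, -0.138, 0.31, 0, 0, 0, 0], [0.03, -0.138, 0.313, 0, 0, 0, 0], [0.04, -0.138, 0.313, 0, 0, 0, 0], [0.04, -0.138, 0.313, 0, 0, 0, 0]],
])

```text
time_s: 18.35
position: [0.5568, 0.0271, 0.0987]
tcp_rot: [[-0.007, -0.994, -0.106], [0.001, -0.106, 0.994], [-1.0, 0.007, 0.001]]
force: [-0.6, 0.5, -0.2]
opening: 0.173
```

```bash
python3 look.py w17 220 190 200 150
```

```text
[0.55682428 0.02706656 0.09867687] 15.017752732528113 [-0.64676085  0.48417731 -0.24303757]
scale 3.9
TCP line px at tip [[314.2, 276.6], [314.2, 259.2], [314.1, 306.1]]
```

View pics/w17.png

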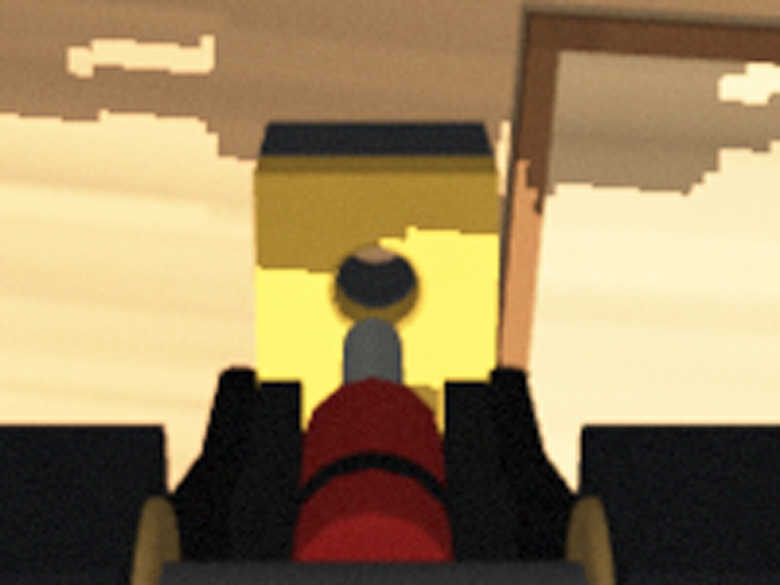

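play_rows([
  [[0, 0, 0, 0, 0, 0, 0], [0, 0, 0, 0, 0, 0, 0], [0, 0, 0, 0, 0, 0, 0], [0, 0, 0, 0, 0, 0, 0]],
])

```text
time_s: 18.8
position: [0.5597, 0.0271, 0.1021]
tcp_rot: [[0.001, -0.994, -0.106], [-0.0, -0.106, 0.994], [-1.0, -0.001, -0.0]]
force: [0.2, -1.2, -1.0]
opening: 0.174
```

```bash
python3 look.py w18 220 190 200 150
```

```text
[0.55965663 0.02710023 0.10212828] 15.135443872206402 [ 0.24519683 -1.21975426 -0.97022337]
scale 3.9
TCP line px at tip [[314.3, 276.2], [314.4, 256.6], [314.1, 306.1]]
```

View pics/w18.png

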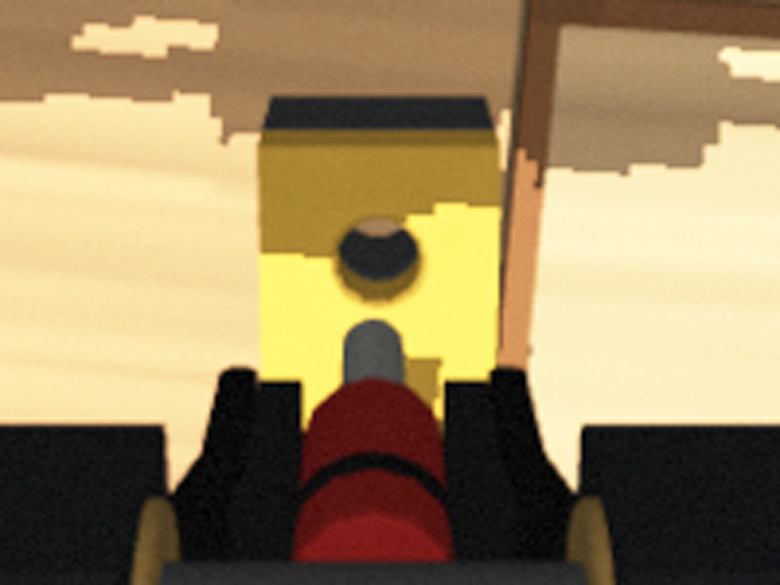

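play_rows([
  [[0.015, 0, 0.001, 0, 0, 0, 0], [0.025, 0, 0.001, 0, 0, 0, 0], [0.033, 0, 0.001, 0, 0, 0, 0], [0.041, 0, 0.001, 0, 0, 0, 0], [0.048, 0, 0.001, 0, 0, 0, 0], [0.053, 0, 0.001, 0, 0, 0, 0], [0.057, 0, 0.001, 0, 0, 0, 0], [0.06, 0, 0.001, 0, 0, 0, 0], [0.0615, 0, 0.001, 0, 0, 0, 0], [0.0615, 0, 0.001, 0, 0, 0, 0], [0.0615, 0, 0.001, 0, 0, 0, 0]],
])

```text
time_s: 19.95
position: [0.5594, 0.0284, 0.0402]
tcp_rot: [[0.0, -0.994, -0.106], [-0.0, -0.106, 0.994], [-1.0, -0.0, -0.0]]
force: [0.1, 0.6, 1.0]
opening: 0.171
```

```bash
python3 look.py w19 220 190 200 150
```

```text
[0.5593648  0.02838022 0.040239  ] 14.899294796081143 [0.07486623 0.62717076 0.95454603]
scale 3.9
TCP line px at tip [[314.3, 276.2], [314.1, 300.1], [314.0, 306.1]]
```

View pics/w19.png

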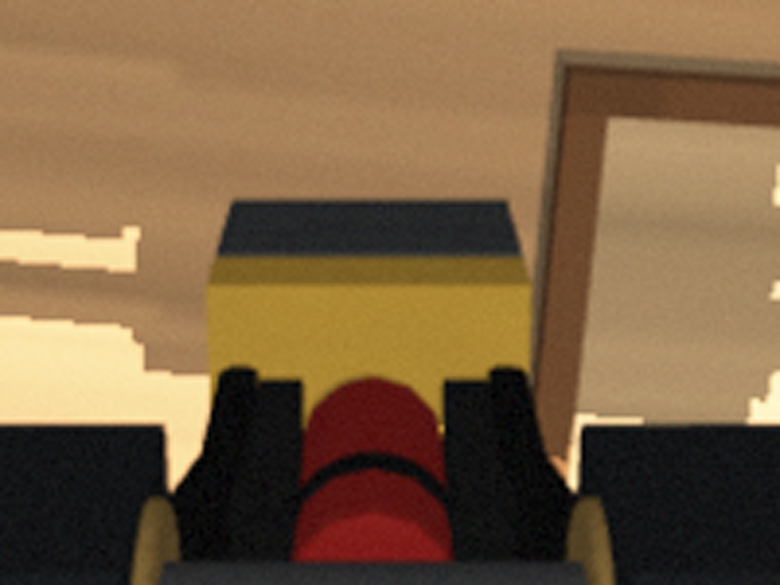

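Centred, with about 1 mm left to go. I'll press down until it seats, then release.

play_rows([
  [[0.001, 0, 0, 0, 0, 0, 0], [0.002, 0, 0, 0, 0, 0, 0], [0.003, 0, 0, 0, 0, 0, 0], [0.003, 0, 0, 0, 0, 0, 0]],
])

```text
time_s: 20.4
position: [0.5596, 0.0284, 0.0392]
tcp_rot: [[0.001, -0.994, -0.107], [-0.0, -0.107, 0.994], [-1.0, -0.001, -0.001]]
force: [-2.0, 0.3, 13.5]
opening: 0.175
```

play_rows([
  [[-0.002, 0, 0, 0, 0, 0, 0], [-0.002, 0, 0, 0, 0, 0, 0.03], [-0.002, 0, 0, 0, 0, 0, 0.035], [-0.002, 0, 0, 0, 0, 0, 0.035], [-0.03, 0, 0, 0, 0, 0, 0.035], [-0.07, 0, 0, 0, 0, 0, 0.035], [-0.11, 0.0, 0, 0, 0, 0, 0.04], [-0.14, 0.0, 0.03, 0, 0, 0, 0.045], [-0.14, -0.01, 0.07, 0, 0, 0, 0.045], [-0.14, -0.02, 0.11, 0, 0, 0, 0.045], [-0.14, -0.02, 0.13, 0, 0, 0, 0.045], [-0.14, -0.02, 0.13, 0, 0, 0, 0.045]],
])

```text
time_s: 21.6
position: [0.5645, 0.1626, 0.1767]
tcp_rot: [[-0.001, -0.994, -0.11], [0.001, -0.11, 0.994], [-1.0, 0.001, 0.001]]
force: [-0.7, -0.2, -0.1]
opening: 0.516
```

Run:
```python
from h import *
S=read_state();print(S["position"],S["opening"]*87)
c=cam("side"); cv2.imwrite("pics/s20.png",cv2.resize(c["img"][160:400,180:480,::-1],None,fx=2.5,fy=2.5,interpolation=cv2.INTER_CUBIC)); np.savez("s20.npz",**c)
for P in ([.5594,.0284,.034],[.5594,.0284,.068],[.5865,-.2308,.068]): print((proj(c,[P])-[180,160])*2.5)
c=cam("wrist"); cv2.imwrite("pics/w20.png",c["img"][:,:,::-1]); np.savez("w20.npz",**c)
c=cam("top"); cv2.imwrite("pics/t20.png",c["img"][:,:,::-1]); np.savez("t20.npz",**c)
```

```text
[0.56448442 0.16256578 0.17670486] 44.862428911442215
[[328.41757239 195.56704812]]
[[327.25063575 167.12062647]]
[[407.05582455 420.19378766]]
```

View pics/s20.png

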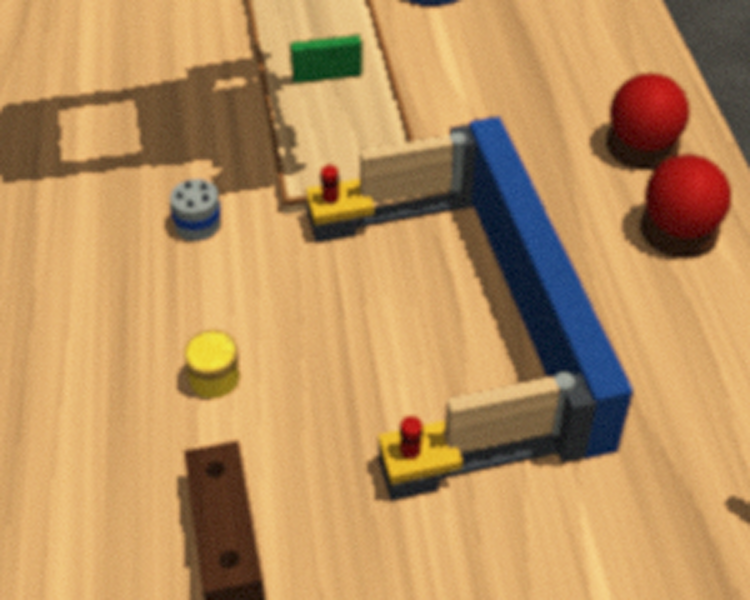

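View pics/w20.png

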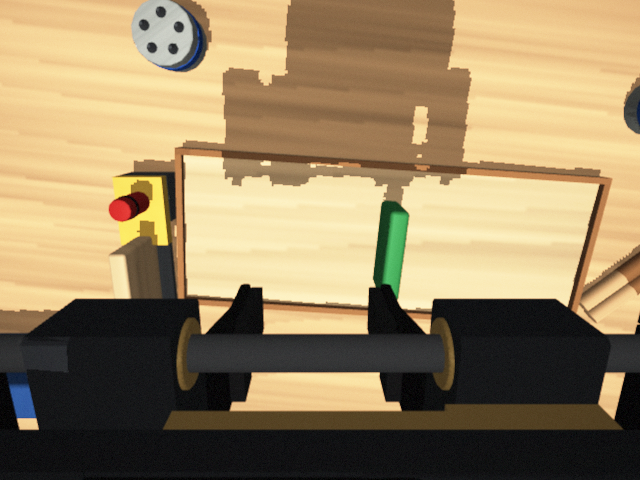

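View pics/t20.png

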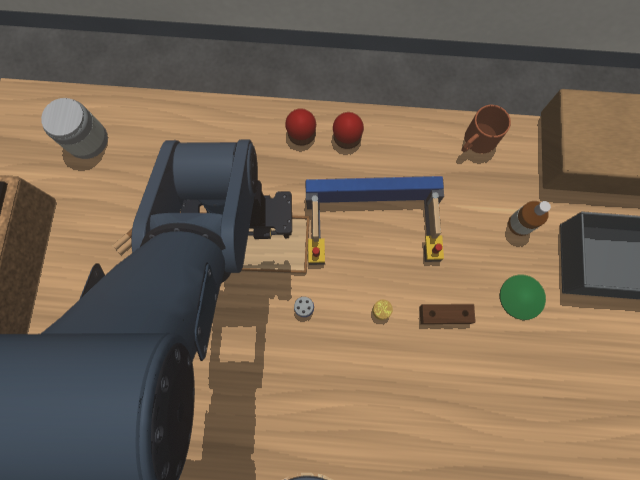

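Run:
```python
from h import *
c=dict(np.load("top0.npz"))
cv2.imwrite("pics/b0.png",cv2.resize(c["img"][200:285,145:320,::-1],None,fx=4.5,fy=4.5,interpolation=cv2.INTER_CUBIC))
```

```text
(no output)
```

View pics/b0.png

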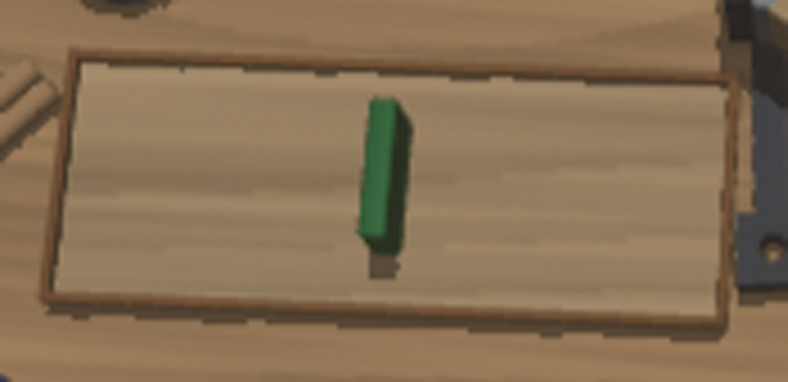

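Run:
```python
from h import *
c=dict(np.load("top0.npz"))
f=4.5
cr=np.array([(70,48),(740,73),(726,325),(40,300),(372,98),(397,98),(385,237),(359,237)],float)
px=np.c_[145+cr[:,0]/f-.4,200+cr[:,1]/f-.4]
loc=np.array([(65,170,16),(65,-170,16),(-65,-170,16),(-65,170,16),(35,7,55),(35,-7,55),(-35,-7,55),(-35,7,55)])/1000
p,r=fitpose(c,loc,px,[.6,.2,0]); print("board",p[:2],np.degrees(p[2])); print(np.round(r,2))
w=dict(np.load("w20.npz"))
px=np.array([(176.5,147.5),(609.5,180),(402,213),(395,203)],float)
px=np.array([(176.5,147.5),(609.5,180),(388,201.5),(407,206.5)],float)
loc=np.array([(-65,-170,16),(-65,170,16),(-35,-7,55),(-35,7,55)])/1000
p2,r=fitpose(w,loc,px,[.6,.2,0]); print("board w",p2[:2],np.degrees(p2[2])); print(np.round(r,2))
print(delta([p[0],p[1],.15],90+np.degrees(p[2])))
```

```text
board [0.57857187 0.21910667] 2.373936096477958
[[-0.16  0.03]
 [ 0.11 -0.1 ]
 [ 0.44  0.43]
 [-0.43  0.18]
 [-0.42 -0.49]
 [ 0.42 -0.25]
 [ 0.37  0.19]
 [-0.34 -0.05]]
board w [0.57483721 0.2188857 ] 2.035567248708584
[[-3.46 -4.35]
 [ 0.79 -3.64]
 [ 0.83  5.83]
 [ 1.64  2.29]]
([0.0265, -0.0199, 0.0581], [3.73, -0.03, -0.05])
```

play_rows([
  [[0.02, -0.01, 0.03, -2, 0, 0, 0.05], [0.04, -0.02, 0.058, -3.7, 0, 0, 0.05], [0.07, -0.02, 0.058, -3.7, 0, 0, 0.05], [0.09, -0.02, 0.058, -3.7, 0, 0, 0.05], [0.09, -0.02, 0.058, -3.7, 0, 0, 0.05], [0.09, -0.02, 0.058, -3.7, 0, 0, 0.05], [0.09, -0.02, 0.058, -3.7, 0, 0, 0.05]],
])

```text
time_s: 22.45
position: [0.5803, 0.2189, 0.0884]
tcp_rot: [[0.002, -0.986, -0.169], [0.0, -0.169, 0.986], [-1.0, -0.002, -0.0]]
force: [0.0, -0.1, 0.3]
opening: 0.576
```

```bash
python3 look.py w21 0 0 640 480; python3 -c "
from h import *
print(delta([.5786,.2191,.020],92.37))"
```

```text
[0.58025879 0.21892253 0.08835968] 50.09502210720143 [ 0.02117933 -0.06090429  0.26382392]
scale 1.21875
TCP line px at tip [[314.3, 276.0], [314.4, 264.1], [314.1, 306.1]]
([0.0685, 0.0018, 0.0003], [7.37, 0.01, 0.16])
```

View pics/w21.png

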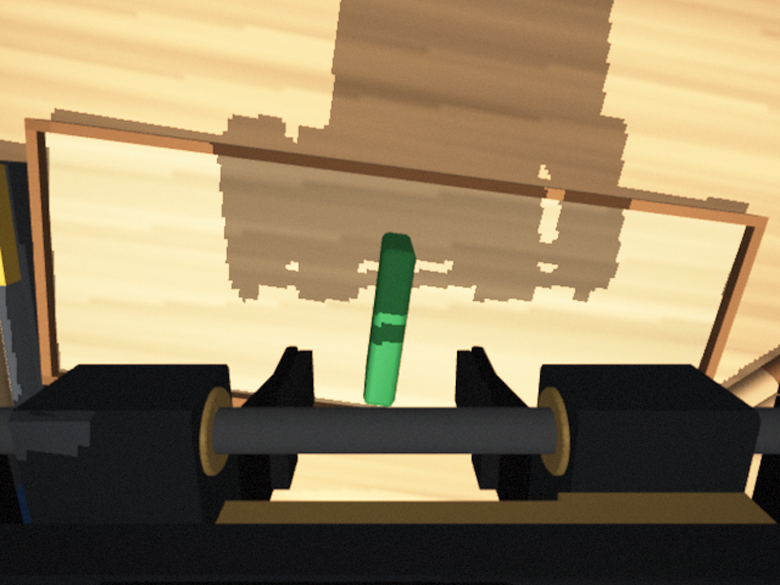

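play_rows([
  [[0.01, 0.002, 0, 3.7, 0, 0, 0.05], [0.02, 0.002, 0, 7.4, 0, 0, 0.05], [0.045, 0.002, 0, 7.4, 0, 0, 0.05], [0.06, 0.002, 0, 7.4, 0, 0, 0.05], [0.068, 0.002, 0, 7.4, 0, 0, 0.05], [0.068, 0.002, 0, 7.4, 0, 0, 0.05], [0.068, 0.002, 0, 7.4, 0, 0, 0.05]],
])

```text
time_s: 23.2
position: [0.5775, 0.2193, 0.0196]
tcp_rot: [[0.001, -0.999, -0.042], [0.0, -0.042, 0.999], [-1.0, -0.001, 0.0]]
force: [-0.2, -0.3, -0.0]
opening: 0.577
```

```bash
python3 look.py w22 0 0 640 480
python3 - <<'E'
from h import *
print(delta([.5786,.2191,.020],92.37))
c=dict(np.load("w22.npz")); print(proj(c,[[.5786+.035*-.9991,.2191+.035*-.0414,.055]]), read_state()["tcp_rot"])
E
```

```text
[0.57754052 0.21932253 0.01955927] 50.196521773334034 [-0.1867482  -0.33128123 -0.03920292]
scale 1.21875
TCP line px at tip [[314.2, 276.2], [313.9, 321.7], [314.0, 306.1]]
([-0.0002, -0.0008, -0.0003], [0.04, 0.01, 0.09])
[[312.94570141 257.34949831]] [[ 1.55104889e-03 -9.99117265e-01 -4.19795702e-02]
 [ 2.68235577e-04 -4.19792035e-02  9.99118449e-01]
 [-9.99998761e-01 -1.56094197e-03  2.02887000e-04]]
```

View pics/w22.png

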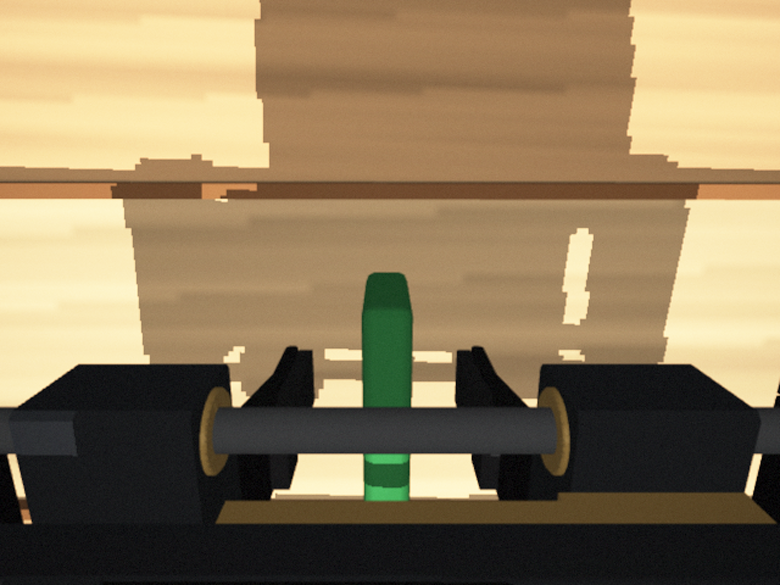

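play_rows([
  [[0, 0, 0, 0, 0, 0, 0.0], [0, 0, 0, 0, 0, 0, 0.0], [0, 0, 0, 0, 0, 0, 0.0], [0, 0, 0, 0, 0, 0, 0.0], [0, 0, 0, 0, 0, 0, 0.0], [-0.01, 0, 0, 0, 0, 0, 0.0], [-0.03, 0, 0, 0, 0, 0, 0.0], [-0.06, 0, 0, 0, 0, 0, 0.0], [-0.1, 0, 0, 0, 0, 0, 0.0], [-0.14, 0, 0, 0, 0, 0, 0.0], [-0.15, 0, 0, 0, 0, 0, 0.0], [-0.15, 0, 0, 0, 0, 0, 0.0]],
])

```text
time_s: 24.45
position: [0.5778, 0.2194, 0.1709]
tcp_rot: [[0.004, -0.999, -0.042], [0.001, -0.042, 0.999], [-1.0, -0.004, 0.001]]
force: [0.8, 0.0, -3.9]
opening: 0.16
```

```bash
python3 look.py w23 0 0 640 480
python3 - <<'E'
from h import *
a=s2w(-.05,0); print(a,delta([a[0],a[1],.18],96.1))
c=dict(np.load("w22.npz")); 
for dx in (-.065,): print(proj(c,[[.5786+dx,.2191+dx*.04,.016]]))
c=cam("side"); cv2.imwrite("pics/s23.png",c["img"][:,:,::-1])
E
```

```text
[0.57784198 0.21944481 0.17086643] 13.910373625730301 [ 0.77511011  0.04587907 -3.90136111]
scale 1.21875
TCP line px at tip [[314.2, 276.0], [314.5, 227.3], [314.0, 306.2]]
[ 0.66522347 -0.09110667] ([-0.0112, -0.0758, -0.3137], [-3.7, -0.01, -0.04])
[[313.66116979 154.31218755]]
```

View pics/w23.png

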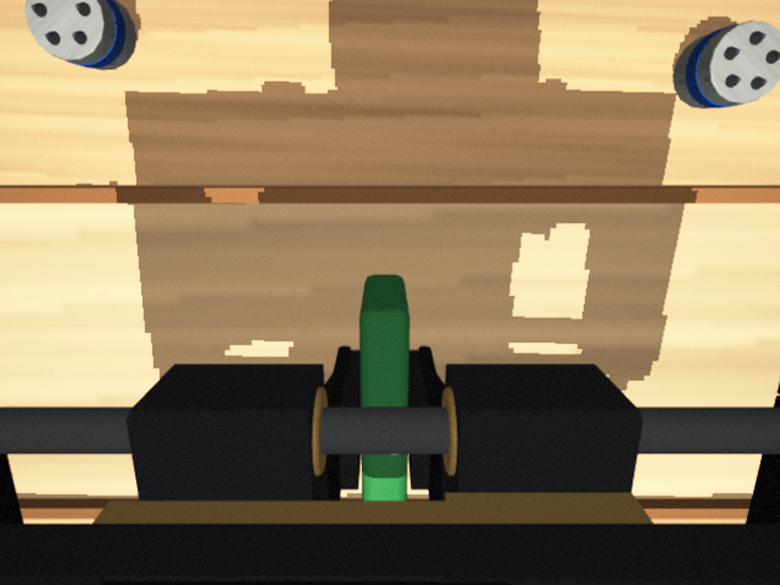

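View pics/s23.png

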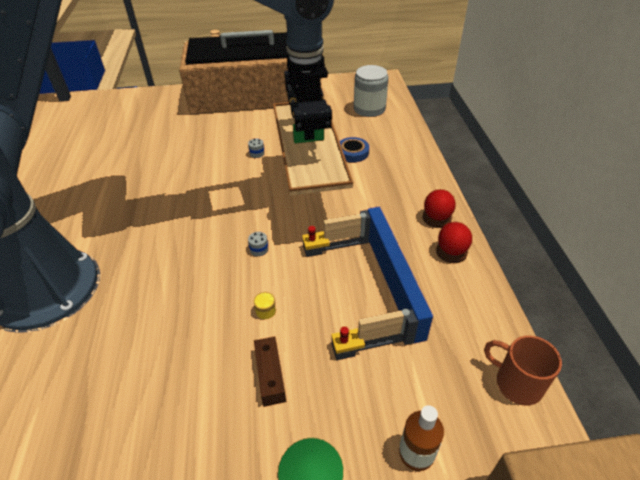

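Run:
```python
from h import *
c=dict(np.load("w23.npz")); p=np.array([0.5778,.2194,.1709]); ux=np.array([.999,.042,0]); zb=p[2]-.0196
for nm,dx,h,row in (("rim",-.065,.016,152.6),("fin",-.035,.055,255)):
    for b in (-.004,-.002,0,.002):
        q=proj(c,[p*[1,1,0]+[0,0,zb+h]+ux*(dx+b)])[0]; print(nm,b,q.round(1),row)
```

```text
rim -0.004 [313.9 141.3] 152.6
rim -0.002 [313.9 146.5] 152.6
rim 0 [313.9 151.7] 152.6
rim 0.002 [313.9 156.8] 152.6
fin -0.004 [313.6 242.8] 255
fin -0.002 [313.6 248.7] 255
fin 0 [313.6 254.6] 255
fin 0.002 [313.6 260.4] 255
```

play_rows([
  [[-0.01, -0.01, -0.035, -0.5, 0, 0, 0], [-0.01, -0.02, -0.07, -1, 0, 0, 0], [-0.01, -0.03, -0.105, -1.5, 0, 0, 0], [-0.01, -0.04, -0.14, -2, 0, 0, 0], [-0.01, -0.05, -0.175, -2.5, 0, 0, 0], [-0.01, -0.06, -0.21, -3, 0, 0, 0], [-0.01, -0.065, -0.245, -3.4, 0, 0, 0], [-0.01, -0.07, -0.275, -3.7, 0, 0, 0], [-0.01, -0.074, -0.3, -3.7, 0, 0, 0], [-0.01, -0.076, -0.3137, -3.7, 0, 0, 0], [-0.01, -0.076, -0.3137, -3.7, 0, 0, 0], [-0.01, -0.076, -0.3137, -3.7, 0, 0, 0]],
])

```text
time_s: 25.75
position: [0.6649, -0.0898, 0.1774]
tcp_rot: [[-0.003, -0.994, -0.106], [0.002, -0.106, 0.994], [-1.0, 0.003, 0.002]]
force: [-0.2, 0.2, -3.9]
opening: 0.158
```

play_rows([
  [[0.03, 0, 0, 0, 0, 0, 0], [0.05, 0, 0, 0, 0, 0, 0], [0.05, 0, 0, 0, 0, 0, 0], [0.05, 0, 0, 0, 0, 0, 0], [0.05, 0, 0, 0, 0, 0, 0]],
])

```text
time_s: 26.25
position: [0.6671, -0.0904, 0.1305]
tcp_rot: [[0.003, -0.994, -0.107], [-0.001, -0.107, 0.994], [-1.0, -0.002, -0.001]]
force: [0.2, -0.6, -2.2]
opening: 0.159
```

```bash
python3 look.py w24 0 0 640 480
python3 - <<'E'
from h import *
print(delta([.6649,-.0913,.0995],96.07))
c=cam("top"); cv2.imwrite("pics/t24.png",c["img"][:,:,::-1])
c=cam("side"); cv2.imwrite("pics/s24.png",cv2.resize(c["img"][160:400,200:500,::-1],None,fx=2.5,fy=2.5,interpolation=cv2.INTER_CUBIC))
E
```

```text
[ 0.66713674 -0.09036213  0.13051992] 13.854980912591436 [ 0.23549929 -0.57139532 -2.20068991]
scale 1.21875
TCP line px at tip [[314.3, 276.0], [314.6, 242.8], [314.0, 306.1]]
([0.0312, 0.0025, -0.0004], [0.08, -0.07, 0.17])
```

View pics/w24.png

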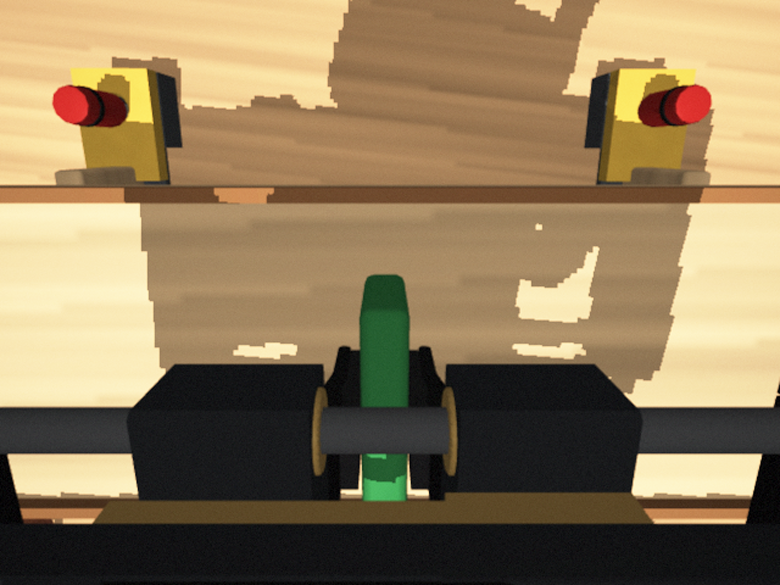

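View pics/s24.png

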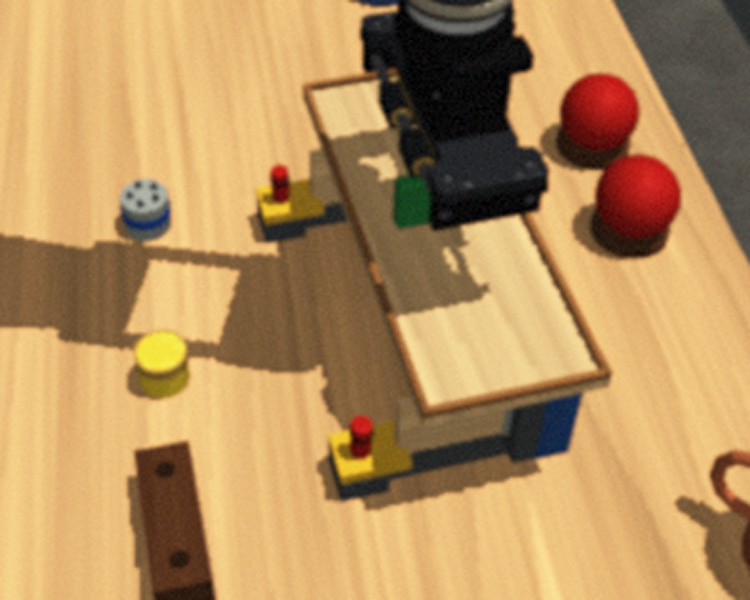

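play_rows([
  [[0.008, 0.0025, -0.0005, 0, 0, 0, 0], [0.016, 0.0025, -0.0005, 0, 0, 0, 0], [0.022, 0.0025, -0.0005, 0, 0, 0, 0], [0.026, 0.0025, -0.0005, 0, 0, 0, 0], [0.026, 0.0025, -0.0005, 0, 0, 0, 0], [0.026, 0.0025, -0.0005, 0, 0, 0, 0]],
])

```text
time_s: 27.0
position: [0.6637, -0.0918, 0.1027]
tcp_rot: [[-0.0, -0.994, -0.106], [0.0, -0.106, 0.994], [-1.0, 0.0, 0.0]]
force: [0.4, -0.9, -4.0]
opening: 0.159
```

Run:
```python
from h import *
S=read_state();print(S["position"],S["force"]);print(delta([.6649,-.0913,.0995],96.07))
```

```text
[ 0.66370624 -0.09179704  0.10272392] [ 0.36119323 -0.9151811  -4.02924569]
([0.0032, -0.0012, 0.0004], [0.03, 0.0, -0.0])
```

play_rows([
  [[0, -0.001, 0.0005, 0, 0, 0, 0], [0.001, -0.001, 0.0005, 0, 0, 0, 0], [0.002, -0.001, 0.0005, 0, 0, 0, 0], [0.003, -0.001, 0.0005, 0, 0, 0, 0], [0.0035, -0.001, 0.0005, 0, 0, 0, 0], [0.0035, -0.001, 0.0005, 0, 0, 0, 0], [0.0035, -0.001, 0.0005, 0, 0, 0, 0]],
])

```text
time_s: 27.7
position: [0.665, -0.0911, 0.1025]
tcp_rot: [[0.001, -0.994, -0.107], [-0.0, -0.107, 0.994], [-1.0, -0.001, -0.001]]
force: [-4.1, 0.2, 10.5]
opening: 0.157
```

Run:
```python
from h import *
S=read_state();print(S["position"],S["force"]);print(delta([.6649,-.0913,.0995],96.07))
c=cam("side"); cv2.imwrite("pics/s25.png",cv2.resize(c["img"][160:400,200:500,::-1],None,fx=2.5,fy=2.5,interpolation=cv2.INTER_CUBIC))
```

```text
[ 0.66500532 -0.09109986  0.10248442] [-4.09772973  0.24822974 10.52816145]
([0.003, 0.0001, -0.0002], [0.05, -0.04, 0.08])
```

View pics/s25.png

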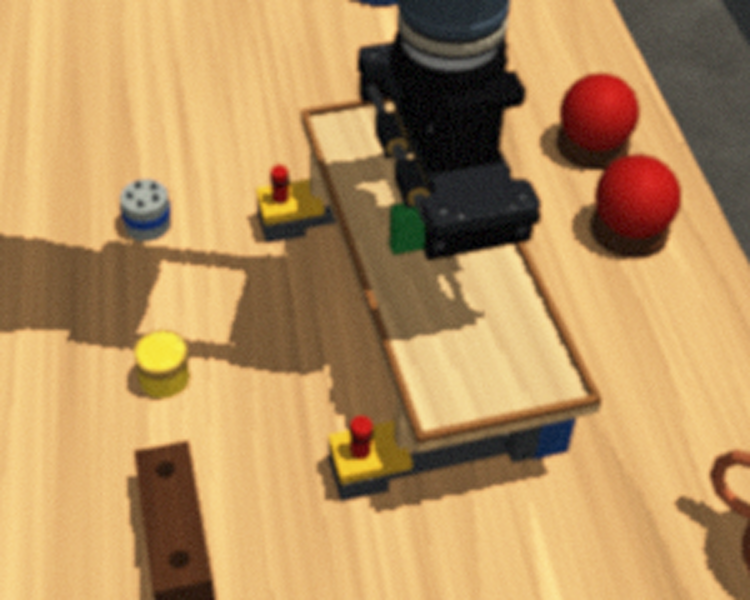

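play_rows([
  [[-0.001, 0, 0, 0, 0, 0, 0], [-0.0015, 0, 0, 0, 0, 0, 0], [-0.0015, 0, 0, 0, 0, 0, 0.02], [-0.0015, 0, 0, 0, 0, 0, 0.035], [-0.0015, 0, 0, 0, 0, 0, 0.045], [-0.0015, 0, 0, 0, 0, 0, 0.045], [-0.03, 0, 0, 0, 0, 0, 0.045], [-0.07, 0, 0, 0, 0, 0, 0.045], [-0.11, 0.03, 0, 0, 0, 0, 0.06], [-0.11, 0.07, 0.03, 0, 0, 0, 0.07], [-0.11, 0.11, 0.07, 0, 0, 0, 0.07], [-0.11, 0.15, 0.11, 0, 0, 0, 0.07]],
])

```text
time_s: 28.95
position: [0.5126, -0.0055, 0.2098]
tcp_rot: [[0.001, -0.994, -0.105], [-0.0, -0.105, 0.994], [-1.0, -0.001, -0.0]]
force: [0.9, -0.3, -0.1]
opening: 0.768
```

Run:
```python
from h import *
S=read_state();print(S["position"],S["opening"]*87)
for n in("wrist","top","side"):
    c=cam(n); cv2.imwrite(f"pics/{n}26.png",c["img"][:,:,::-1]); np.savez(n+"26.npz",**c)
```

```text
[ 0.51260092 -0.00548177  0.20982791] 66.82331873849348
```

View pics/wrist26.png

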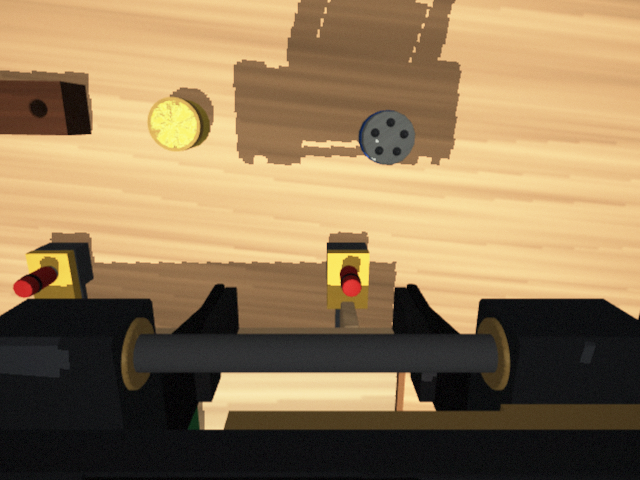

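View pics/top26.png

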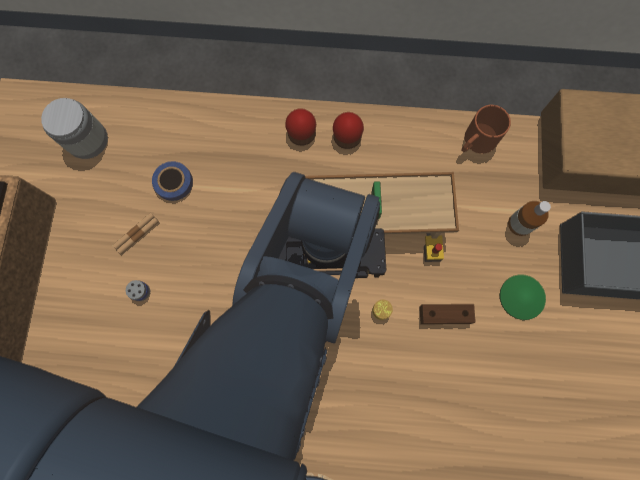

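View pics/side26.png

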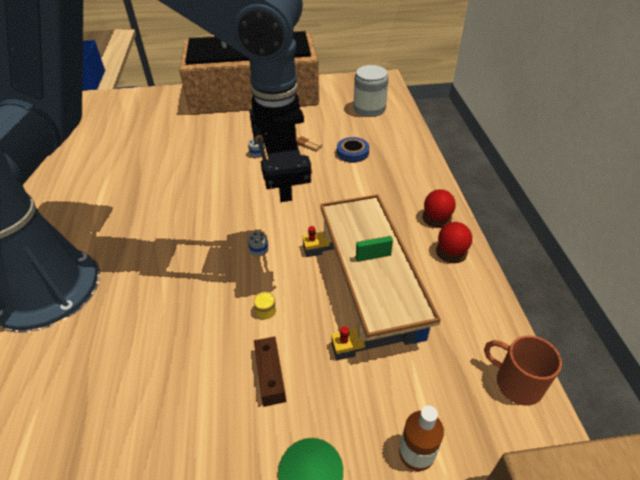

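Run:
```python
from h import *
w=dict(np.load("wrist26.npz"));t=dict(np.load("top0.npz"));t2=dict(np.load("top26.npz"))
cv2.imwrite("pics/w26c.png",cv2.resize(w["img"][80:180,130:430,::-1],None,fx=2.6,fy=2.6,interpolation=cv2.INTER_CUBIC))
u0=(290+56/4-.4,170+512/3.75-.4); print("sp1 top",unproj(t,u0,.038),"w",unproj(w,(387,136.5),.038))
u1=(290+371/4-.4,170+522/3.75-.4); print("wax top",unproj(t,u1,.036),"w",unproj(w,(175,124),.036))
print("sp2 top",unproj(t,(136.5,290.5),.038))
S=read_state();p=unproj(w,(387,136.5),.038); print(delta([p[0],p[1],.1],96.07))
cs=dict(np.load("side26.npz"));
cv2.imwrite("pics/s26c.png",cv2.resize(cs["img"][190:350,300:440,::-1],None,fx=3.7,fy=3.7,interpolation=cv2.INTER_CUBIC))
```

```text
sp1 top [0.44369086 0.04460146 0.038     ] w [0.4417858  0.04427912 0.038     ]
wax top [ 0.45165947 -0.12277841  0.036     ] w [ 0.4499258 -0.1223855  0.036    ]
sp2 top [0.44832833 0.40507151 0.038     ]
([0.1095, 0.0624, 0.0551], [0.17, 0.08, -0.21])
```

View pics/w26c.png

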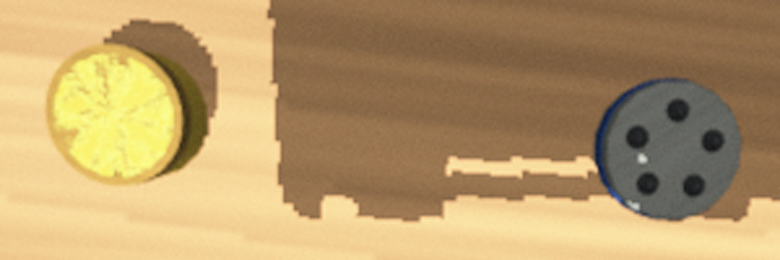

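View pics/s26c.png

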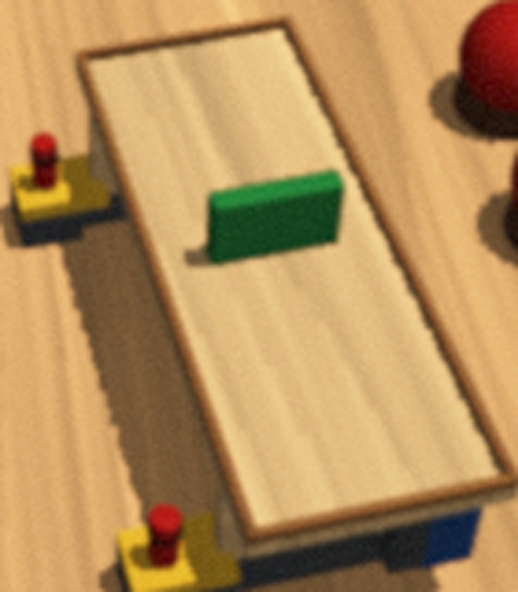

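Run:
```python
from h import *
c=dict(np.load("side26.npz"));f=3.7
cr=np.array([(78,57),(288,20),(517,480),(252,535)],float)
px=cr/f+[300,190]-.37
loc=np.array([(-65,170,96),(65,170,96),(65,-170,96),(-65,-170,96)])/1000
p,r=fitpose(c,loc,px,[.66,-.09,.1]); print(p[:2],np.degrees(p[2])); print(r.round(2))
# stand in side view from s20 (crop 180,160 scale 2.5): rail top corners
c=dict(np.load("s20.npz"))
cv2.imwrite("pics/s20c.png",cv2.resize(c["img"][190:350,300:440,::-1],None,fx=3.7,fy=3.7,interpolation=cv2.INTER_CUBIC))
```

```text
[ 0.66622729 -0.09337315] 6.153024647738178
[[-1.06 -1.76]
 [ 0.47 -1.41]
 [ 1.38  0.27]
 [-0.88  1.35]]
```

View pics/s20c.png

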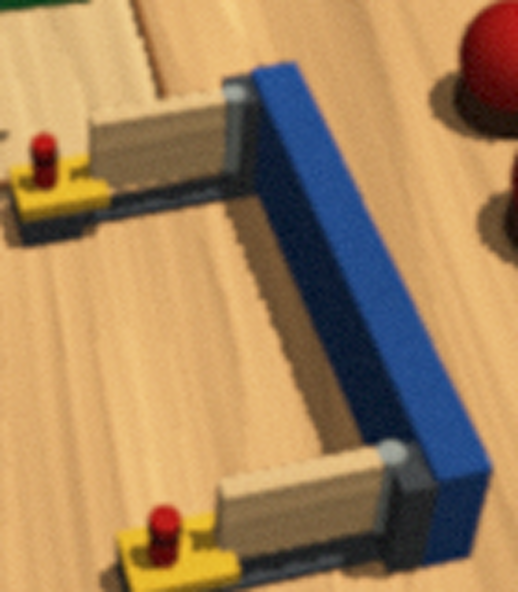

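Run:
```python
from h import *
c=dict(np.load("s20.npz"));f=3.7
cr=np.array([(250,70),(297,62),(492,467),(437,475),(393,453),(238,91)],float)
px=cr/f+[300,190]-.37
loc=np.array([(-15,150,80),(15,150,80),(15,-150,80),(-15,-150,80),(-30,-130,80),(-30,130,80)])/1000
p,r=fitpose(c,loc,px,[.66,-.09,.1]); print(p[:2],np.degrees(p[2])); print(r.round(2))
y=p[2]; print("board place",p[:2]-.05*np.array([np.cos(y),np.sin(y)]))
```

```text
[ 0.7152312  -0.08813532] 5.789597185133147
[[-0.06 -1.25]
 [ 0.52 -1.29]
 [ 1.16  0.16]
 [-0.26  1.39]
 [-0.58 -0.2 ]
 [-0.87  0.27]]
board place [ 0.66548625 -0.09317911]
```

play_rows([
  [[0.02, 0.03, 0.025, 0, 0, 0, 0.07], [0.05, 0.062, 0.055, 0, 0, 0, 0.07], [0.09, 0.062, 0.055, 0, 0, 0, 0.07], [0.13, 0.062, 0.055, 0, 0, 0, 0.07], [0.145, 0.062, 0.055, 0, 0, 0, 0.07], [0.145, 0.062, 0.055, 0, 0, 0, 0.07], [0.145, 0.062, 0.055, 0, 0, 0, 0.07]],
])

```text
time_s: 29.8
position: [0.448, 0.0416, 0.0644]
tcp_rot: [[0.001, -0.994, -0.106], [-0.0, -0.106, 0.994], [-1.0, -0.001, -0.0]]
force: [1.6, 0.0, 0.5]
opening: 0.804
```

```bash
python3 look.py w27 0 0 640 480
python3 - <<'E'
from h import *
c=dict(np.load("w27.npz"))
d=trace("wrist","spikes1"); print([(x["p"],x["at"]) for x in d])
print(delta([.4425,.0444,.012],96.07))
E
```

```text
[0.44804577 0.04158724 0.06443818] 69.95651279114873 [1.58690302 0.00236778 0.53943908]
scale 1.21875
TCP line px at tip [[314.3, 276.1], [314.3, 280.1], [314.1, 306.1]]
[(0.65, [325.1, 266.4])]
([0.0534, 0.0055, 0.0034], [0.02, -0.05, 0.17])
```

View pics/w27.png

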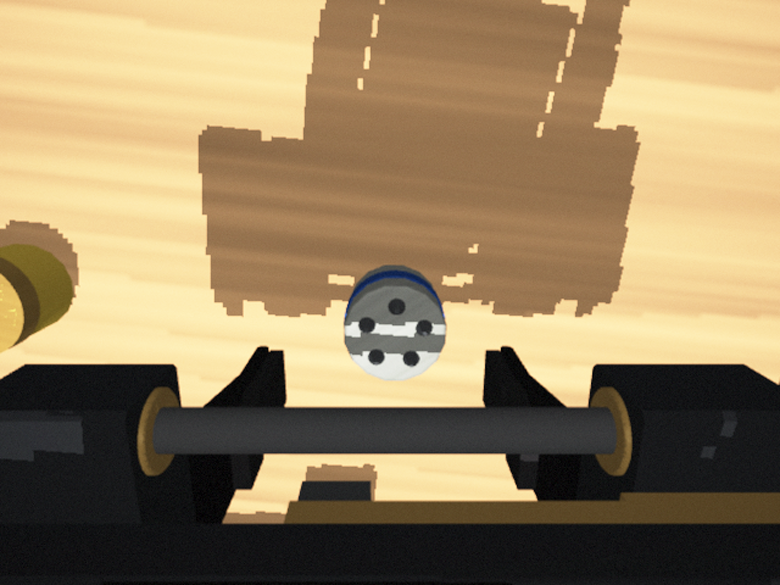

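play_rows([
  [[0.01, 0.005, 0.004, 0, 0, 0, 0.07], [0.035, 0.005, 0.004, 0, 0, 0, 0.07], [0.05, 0.005, 0.004, 0, 0, 0, 0.07], [0.053, 0.005, 0.004, 0, 0, 0, 0.07], [0.053, 0.005, 0.004, 0, 0, 0, 0.07], [0.053, 0.005, 0.004, 0, 0, 0, 0.03], [0.053, 0.005, 0.004, 0, 0, 0, 0.03], [0.053, 0.005, 0.004, 0, 0, 0, 0.03], [0.053, 0.005, 0.004, 0, 0, 0, 0.03], [0.053, 0.005, 0.004, 0, 0, 0, 0.03]],
])

```text
time_s: 30.9
position: [0.4413, 0.0456, 0.0119]
tcp_rot: [[0.001, -0.994, -0.106], [-0.0, -0.106, 0.994], [-1.0, -0.001, -0.0]]
force: [-0.1, 0.3, 4.0]
opening: 0.472
```

play_rows([
  [[-0.01, 0, 0, 0, 0, 0, 0.03], [-0.05, 0, 0, 0, 0, 0, 0.03], [-0.09, 0, 0, 0, 0, 0, 0.03], [-0.13, 0, 0, 0, 0, 0, 0.03], [-0.165, 0, 0, 0, 0, 0, 0.03], [-0.165, 0, 0, 0, 0, 0, 0.03]],
])

```text
time_s: 31.5
position: [0.4438, 0.0453, 0.1811]
tcp_rot: [[0.01, -0.994, -0.107], [-0.002, -0.107, 0.994], [-1.0, -0.01, -0.003]]
force: [1.8, -0.4, -1.5]
opening: 0.475
```

```bash
python3 look.py w28 0 0 640 480
python3 - <<'E'
from h import *
for y in (-.12,-.05,.08):
    a=s2w(-.05,y); print(y,a,delta([a[0],a[1],.18],96.07))
E
```

```text
[0.44381474 0.04531659 0.18105256] 41.30959793988474 [ 1.7679212  -0.44395703 -1.46189907]
scale 1.21875
TCP line px at tip [[314.5, 275.4], [315.1, 222.8], [314.1, 306.0]]
-0.12 [ 0.67798349 -0.21042634] ([0.0006, -0.2071, -0.2796], [0.05, -0.09, 0.34])
-0.05 [ 0.67054015 -0.1408232 ] ([0.0005, -0.2071, -0.2096], [0.05, -0.09, 0.34])
0.08 [ 0.65671679 -0.01156023] ([0.0003, -0.2071, -0.0796], [0.05, -0.09, 0.34])
```

View pics/w28.png

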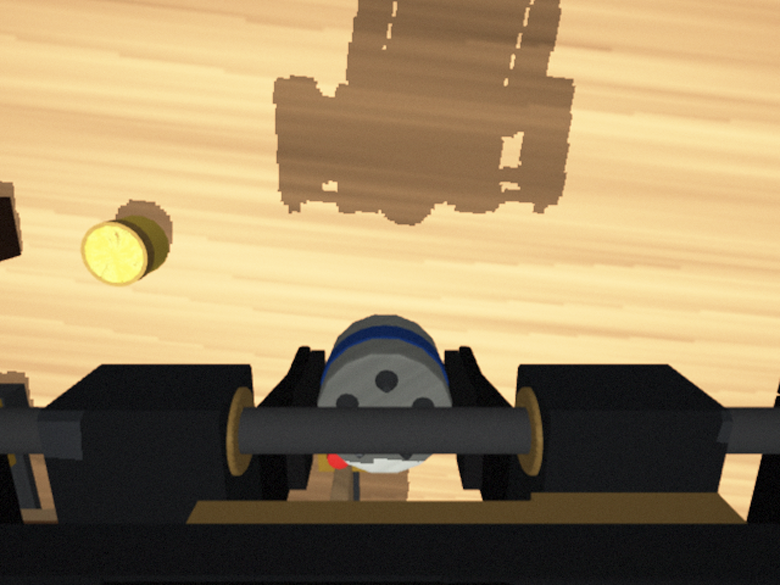

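play_rows([
  [[0, -0.035, -0.017, 0, 0, 0, 0.03], [0, -0.07, -0.035, 0, 0, 0, 0.03], [0, -0.11, -0.055, 0, 0, 0, 0.03], [0, -0.15, -0.075, 0, 0, 0, 0.03], [0, -0.185, -0.095, 0, 0, 0, 0.03], [0.01, -0.207, -0.1046, 0, 0, 0, 0.03], [0.03, -0.207, -0.1046, 0, 0, 0, 0.03], [0.05, -0.207, -0.1046, 0, 0, 0, 0.03], [0.05, -0.207, -0.1046, 0, 0, 0, 0.03], [0.05, -0.207, -0.1046, 0, 0, 0, 0.03], [0.05, -0.207, -0.1046, 0, 0, 0, 0.03]],
])

```text
time_s: 32.65
position: [0.6583, -0.0364, 0.1269]
tcp_rot: [[0.001, -0.994, -0.107], [-0.0, -0.107, 0.994], [-1.0, -0.001, -0.0]]
force: [0.9, -0.2, -0.3]
opening: 0.478
```

```bash
python3 look.py w29 0 0 640 480
python3 - <<'E'
from h import *
for y in (.055,):
    a=s2w(-.05,y); print(y,a,delta([a[0],a[1],.104],96.07))
E
```

```text
[ 0.65825433 -0.03638384  0.12689223] 41.60883258001383 [ 0.93420014 -0.19927522 -0.33231983]
scale 1.21875
TCP line px at tip [[314.3, 276.2], [314.5, 244.6], [314.1, 306.1]]
0.055 [ 0.65937513 -0.0364185 ] ([0.0234, -0.0008, -0.0], [0.04, -0.03, 0.09])
```

View pics/w29.png

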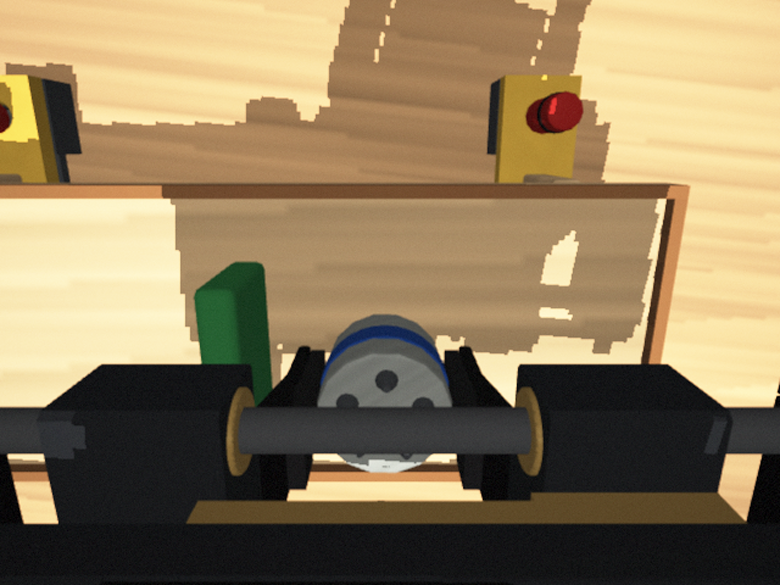

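play_rows([
  [[0.008, -0.001, 0, 0, 0, 0, 0.03], [0.015, -0.001, 0, 0, 0, 0, 0.03], [0.019, -0.001, 0, 0, 0, 0, 0.03], [0.0215, -0.001, 0, 0, 0, 0, 0.03], [0.023, -0.001, 0, 0, 0, 0, 0.03], [0.024, -0.001, 0, 0, 0, 0, 0.03], [0.024, -0.001, 0, 0, 0, 0, 0.03], [0.024, -0.001, 0, 0, 0, 0, 0.03]],
])

```text
time_s: 33.5
position: [0.6592, -0.0364, 0.1027]
tcp_rot: [[0.0, -0.994, -0.106], [-0.0, -0.106, 0.994], [-1.0, -0.0, -0.0]]
force: [0.1, -0.2, -1.1]
opening: 0.478
```

play_rows([
  [[0.001, 0, 0, 0, 0, 0, 0.03], [0.001, 0, 0, 0, 0, 0, 0.03], [0.001, 0, 0, 0, 0, 0, 0.046], [0.001, 0, 0, 0, 0, 0, 0.054], [0.001, 0, 0, 0, 0, 0, 0.054], [0.001, 0, 0, 0, 0, 0, 0.054], [-0.03, 0, 0, 0, 0, 0, 0.054], [-0.07, 0, 0, 0, 0, 0, 0.054], [-0.09, 0.03, 0, 0, 0, 0, 0.065], [-0.09, 0.07, 0.0, 0, 0, 0, 0.07], [-0.09, 0.11, 0.0, 0, 0, 0, 0.07], [-0.09, 0.15, -0.0, 0, 0, 0, 0.07]],
])

```text
time_s: 34.7
position: [0.5085, -0.0523, 0.1929]
tcp_rot: [[0.001, -0.994, -0.107], [-0.0, -0.107, 0.994], [-1.0, -0.001, -0.0]]
force: [-0.3, -0.2, 1.0]
opening: 0.791
```

```bash
python3 look.py w30 0 0 640 480
python3 - <<'E'
from h import *
c=cam("side"); cv2.imwrite("pics/s30.png",c["img"][:,:,::-1])
c=cam("top"); cv2.imwrite("pics/t30.png",c["img"][:,:,::-1])
for n in("spikes1","wax"):
  print(n,[(x["p"],x["at"]) for x in trace("top",n)])
print(delta([.4505,-.1226,.06],96.07))
E
```

```text
[ 0.50845819 -0.05227644  0.19288801] 68.84617574111842 [-0.25907247 -0.22745033  1.04842064]
scale 1.21875
TCP line px at tip [[314.3, 276.1], [314.7, 221.0], [314.1, 306.0]]
spikes1 [(0.91, [133.7, 288.3])]
wax [(0.24, [527.3, 215.3])]
([0.1331, 0.0681, -0.0629], [0.01, -0.06, 0.15])
```

View pics/w30.png

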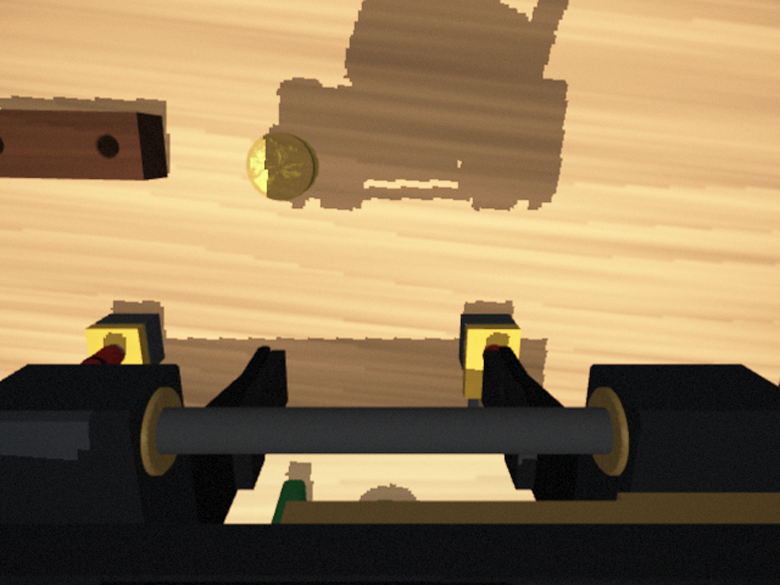

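View pics/s30.png

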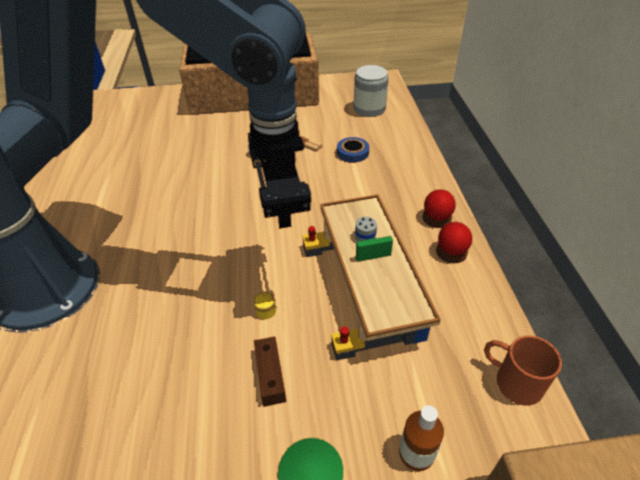

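Run:
```python
from h import *
c=dict(np.load("w30.npz")); p=unproj(c,(231.2,136.2),.036); print(p,delta([p[0]+.0005,p[1],.06],96.07))
```

```text
[ 0.44965386 -0.12177242  0.036     ] ([0.1331, 0.0684, -0.0621], [0.01, -0.06, 0.15])
```

play_rows([
  [[0.02, 0.035, -0.03, 0, 0, 0, 0.07], [0.05, 0.0685, -0.062, 0, 0, 0, 0.07], [0.09, 0.0685, -0.062, 0, 0, 0, 0.07], [0.125, 0.0685, -0.062, 0, 0, 0, 0.07], [0.132, 0.0685, -0.062, 0, 0, 0, 0.07], [0.132, 0.0685, -0.062, 0, 0, 0, 0.07], [0.132, 0.0685, -0.062, 0, 0, 0, 0.07], [0.132, 0.0685, -0.062, 0, 0, 0, 0.07]],
])

```text
time_s: 35.75
position: [0.45, -0.1216, 0.062]
tcp_rot: [[0.003, -0.994, -0.107], [-0.002, -0.107, 0.994], [-1.0, -0.003, -0.002]]
force: [0.0, 0.2, 0.3]
opening: 0.805
```

```bash
python3 look.py w31 0 0 640 480
python3 - <<'E'
from h import *
print(delta([.4505,-.122,.012],96.07))
E
```

```text
[ 0.45004313 -0.12158431  0.0619714 ] 70.05795109151313 [0.03446705 0.15169908 0.25311529]
scale 1.21875
TCP line px at tip [[314.4, 276.0], [314.4, 281.8], [314.1, 306.1]]
([0.05, -0.0005, -0.0004], [0.09, -0.12, 0.17])
```

View pics/w31.png

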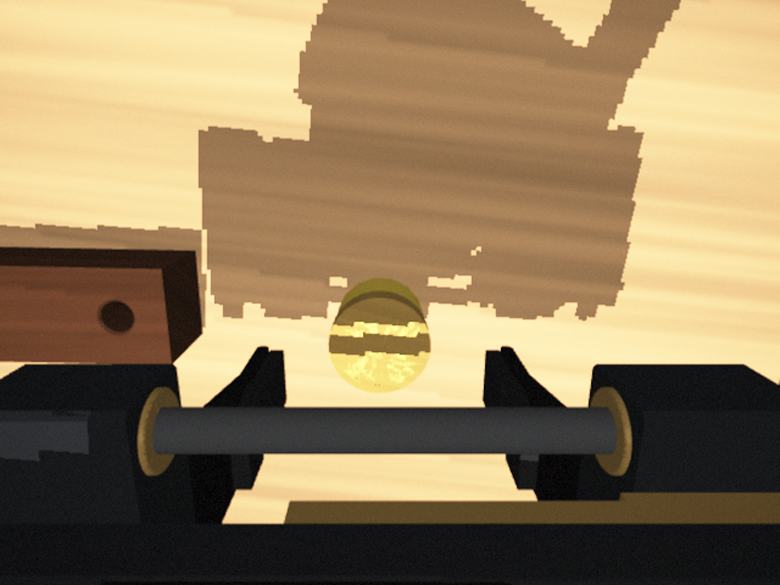

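play_rows([
  [[0.015, 0, -0.001, 0, 0, 0, 0.07], [0.035, 0, -0.001, 0, 0, 0, 0.07], [0.047, 0, -0.001, 0, 0, 0, 0.07], [0.05, 0, -0.001, 0, 0, 0, 0.07], [0.05, 0, -0.001, 0, 0, 0, 0.07], [0.05, 0, -0.001, 0, 0, 0, 0.03], [0.05, 0, -0.001, 0, 0, 0, 0.03], [0.05, 0, -0.001, 0, 0, 0, 0.03], [0.05, 0, -0.001, 0, 0, 0, 0.03], [0.05, 0, -0.001, 0, 0, 0, 0.03]],
])

```text
time_s: 36.8
position: [0.4487, -0.1223, 0.0108]
tcp_rot: [[0.001, -0.994, -0.106], [-0.0, -0.106, 0.994], [-1.0, -0.001, -0.0]]
force: [0.0, -0.7, 1.9]
opening: 0.449
```

play_rows([
  [[-0.01, 0, 0, 0, 0, 0, 0.03], [-0.05, 0, 0, 0, 0, 0, 0.03], [-0.09, 0, 0, 0, 0, 0, 0.03], [-0.13, 0, 0, 0, 0, 0, 0.03], [-0.165, 0, 0, 0, 0, 0, 0.03], [-0.165, 0, 0, 0, 0, 0, 0.03]],
])

```text
time_s: 37.4
position: [0.4511, -0.1235, 0.1803]
tcp_rot: [[0.009, -0.994, -0.107], [-0.005, -0.107, 0.994], [-1.0, -0.009, -0.006]]
force: [1.0, 0.2, -0.7]
opening: 0.452
```

Run:
```python
from h import *
print(read_state()["position"])
for y in (-.08,):
    a=s2w(-.05,y); print(y,a,delta([a[0],a[1],.18],96.07))
```

```text
[ 0.45112474 -0.12346473  0.18032394]
-0.08 [ 0.67373015 -0.17065312] ([0.0027, -0.2163, -0.0707], [0.05, -0.36, 0.51])
```

play_rows([
  [[0, -0.035, -0.012, 0, 0, 0, 0.03], [0, -0.07, -0.024, 0, 0, 0, 0.03], [0, -0.11, -0.037, 0, 0, 0, 0.03], [0, -0.15, -0.05, 0, 0, 0, 0.03], [0, -0.19, -0.063, 0, 0, 0, 0.03], [0.01, -0.216, -0.0705, 0, 0, 0, 0.03], [0.03, -0.216, -0.0705, 0, 0, 0, 0.03], [0.05, -0.216, -0.0705, 0, 0, 0, 0.03], [0.05, -0.216, -0.0705, 0, 0, 0, 0.03], [0.05, -0.216, -0.0705, 0, 0, 0, 0.03], [0.05, -0.216, -0.0705, 0, 0, 0, 0.03], [0.05, -0.216, -0.0705, 0, 0, 0, 0.03]],
])

```text
time_s: 38.6
position: [0.6714, -0.1696, 0.127]
tcp_rot: [[0.002, -0.994, -0.106], [-0.001, -0.106, 0.994], [-1.0, -0.002, -0.001]]
force: [0.2, -0.4, -1.1]
opening: 0.45
```

```bash
python3 look.py w32 0 0 640 480
python3 - <<'E'
from h import *
a=s2w(-.05,-.08); print(delta([a[0],a[1],.102],96.07))
E
```

```text
[ 0.67136317 -0.16962569  0.1269716 ] 39.14043302283626 [ 0.19734512 -0.41865655 -1.1360028 ]
scale 1.21875
TCP line px at tip [[314.4, 276.0], [314.7, 244.4], [314.1, 306.1]]
([0.0249, -0.0022, -0.0013], [0.03, -0.07, 0.11])
```

View pics/w32.png

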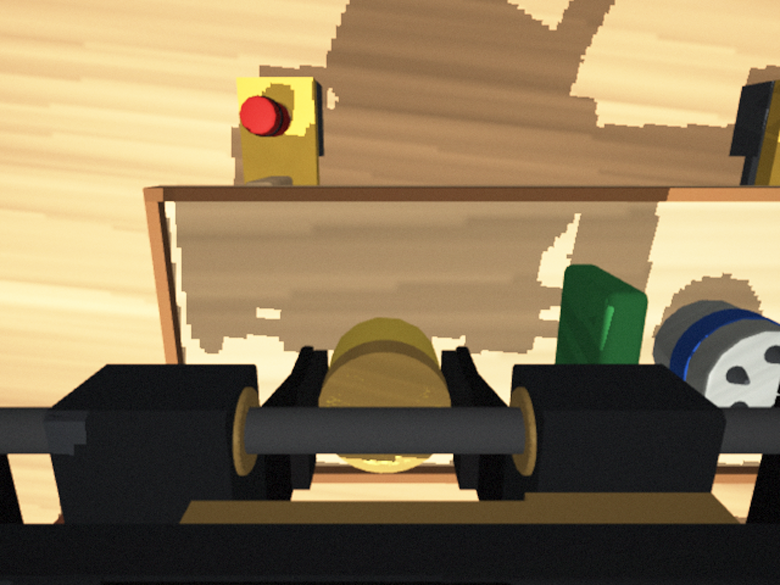

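play_rows([
  [[0.008, -0.001, -0.001, 0, 0, 0, 0.03], [0.015, -0.001, -0.001, 0, 0, 0, 0.03], [0.019, -0.001, -0.001, 0, 0, 0, 0.03], [0.0215, -0.001, -0.001, 0, 0, 0, 0.03], [0.0235, -0.001, -0.001, 0, 0, 0, 0.03], [0.025, -0.001, -0.001, 0, 0, 0, 0.03], [0.025, -0.001, -0.001, 0, 0, 0, 0.03], [0.025, -0.001, -0.001, 0, 0, 0, 0.03]],
])

```text
time_s: 39.45
position: [0.672, -0.1703, 0.1009]
tcp_rot: [[0.0, -0.994, -0.106], [-0.0, -0.106, 0.994], [-1.0, -0.0, -0.0]]
force: [-0.2, 0.8, 1.1]
opening: 0.45
```

play_rows([
  [[0, 0, 0, 0, 0, 0, 0.042], [0, 0, 0, 0, 0, 0, 0.054], [0, 0, 0, 0, 0, 0, 0.054], [0, 0, 0, 0, 0, 0, 0.054], [-0.03, 0, 0, 0, 0, 0, 0.054], [-0.07, 0, 0, 0, 0, 0, 0.06], [-0.11, 0.03, 0.03, 0, 0, 0, 0.07], [-0.12, 0.06, 0.07, 0, 0, 0, 0.07], [-0.12, 0.09, 0.11, 0, 0, 0, 0.07], [-0.12, 0.12, 0.15, 0, 0, 0, 0.07], [-0.12, 0.14, 0.19, 0, 0, 0, 0.07], [-0.12, 0.15, 0.23, 0, 0, 0, 0.07]],
])

```text
time_s: 40.65
position: [0.4953, 0.0439, 0.2208]
tcp_rot: [[-0.001, -0.994, -0.105], [0.0, -0.105, 0.994], [-1.0, 0.001, 0.0]]
force: [0.4, 0.3, 0.5]
opening: 0.805
```

Run:
```python
from h import *
print(read_state()["position"])
c=cam("side"); cv2.imwrite("pics/s33.png",c["img"][:,:,::-1]); np.savez("s33.npz",**c)
print([(x["p"],x["at"]) for x in trace("side","spikes1")])
print(delta([.449,.405,.12],96.07))
```

```text
[0.49531527 0.04390392 0.22075783]
[(0.62, [364.1, 229.9])]
([0.1015, 0.0049, 0.3607], [0.31, 0.13, -0.17])
```

View pics/s33.png

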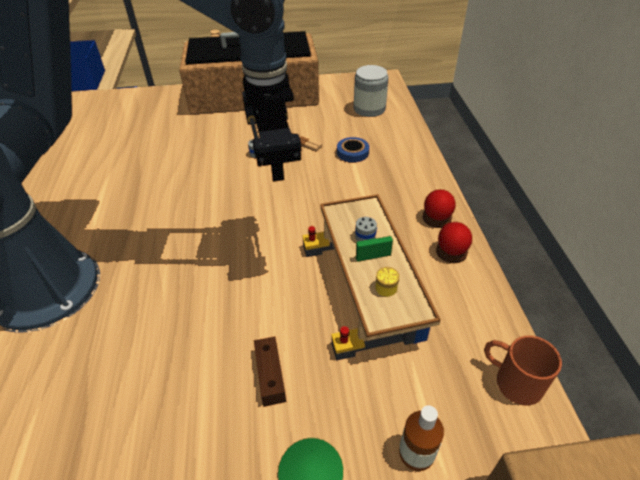

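play_rows([
  [[0.0, 0, 0.04, 0, 0, 0, 0.07], [0.0, 0, 0.08, 0, 0, 0, 0.07], [0.0, 0, 0.12, 0, 0, 0, 0.07], [0.0, 0, 0.16, 0, 0, 0, 0.07], [0.02, 0, 0.2, 0, 0, 0, 0.07], [0.03, 0, 0.24, 0, 0, 0, 0.07], [0.04, 0, 0.28, 0, 0, 0, 0.07], [0.04, 0, 0.31, 0, 0, 0, 0.07], [0.04, 0, 0.34, 0, 0, 0, 0.07], [0.04, 0, 0.35, 0, 0, 0, 0.07], [0.04, 0, 0.35, 0, 0, 0, 0.07], [0.04, 0, 0.35, 0, 0, 0, 0.07]],
])

```text
time_s: 41.95
position: [0.4613, 0.3895, 0.1804]
tcp_rot: [[-0.0, -0.994, -0.106], [-0.001, -0.106, 0.994], [-1.0, 0.0, -0.001]]
force: [-0.3, -0.4, -0.9]
opening: 0.804
```

```bash
python3 look.py w34 0 0 640 480
python3 - <<'E'
from h import *
c=dict(np.load("w34.npz"))
print(proj(c,[[.448,.405,.038]]),[(x["p"],x["at"]) for x in trace("wrist","spikes1")])
E
```

```text
[0.46133728 0.38945383 0.18042041] 69.96872596264754 [-0.29973738 -0.37470486 -0.92699329]
scale 1.21875
TCP line px at tip [[314.3, 276.2], [314.8, 225.0], [314.0, 306.1]]
[[337.10334572 211.33501465]] [(0.65, [343.5, 209.3])]
```

View pics/w34.png

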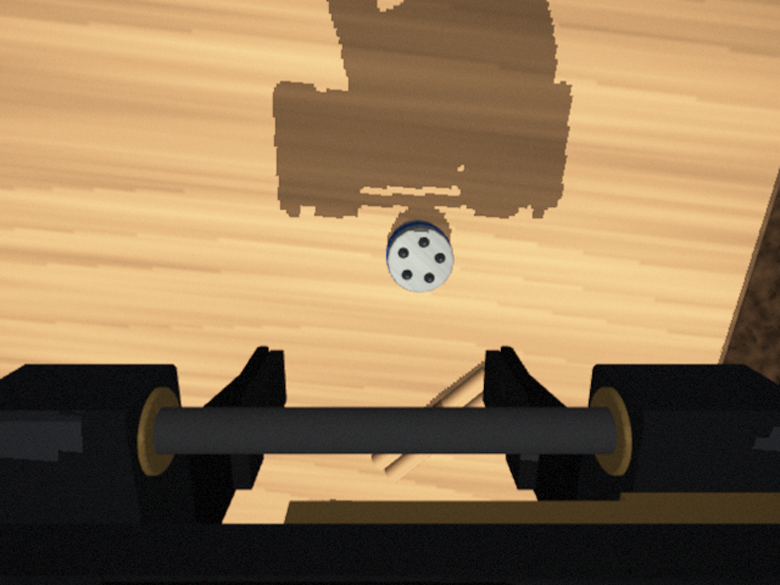

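Run:
```python
from h import *
c=dict(np.load("w34.npz")); p=unproj(c,(420/1.21875,259/1.21875),.038); print(p,delta([p[0],p[1],.06],96.07))
```

```text
[0.4482943  0.41075264 0.038     ] ([0.1205, 0.0107, 0.023], [-0.05, -0.04, -0.02])
```

play_rows([
  [[0.03, 0.0107, 0.022, 0, 0, 0, 0.07], [0.07, 0.0107, 0.022, 0, 0, 0, 0.07], [0.11, 0.0107, 0.022, 0, 0, 0, 0.07], [0.119, 0.0107, 0.022, 0, 0, 0, 0.07], [0.119, 0.0107, 0.022, 0, 0, 0, 0.07], [0.119, 0.0107, 0.022, 0, 0, 0, 0.07], [0.119, 0.0107, 0.022, 0, 0, 0, 0.07]],
])

```text
time_s: 42.75
position: [0.4497, 0.4119, 0.0638]
tcp_rot: [[0.004, -0.994, -0.106], [0.002, -0.106, 0.994], [-1.0, -0.004, 0.002]]
force: [1.1, 0.3, 0.3]
opening: 0.799
```

```bash
python3 look.py w35 0 0 640 480
python3 - <<'E'
from h import *
print(delta([.4485,.4105,.012],96.07))
E
```

```text
[0.44972859 0.41191343 0.06380601] 69.55078295795167 [1.14755289 0.34078177 0.34111153]
scale 1.21875
TCP line px at tip [[314.1, 275.9], [314.1, 280.4], [314.1, 306.0]]
([0.0517, 0.0014, -0.0014], [0.02, 0.1, 0.22])
```

View pics/w35.png

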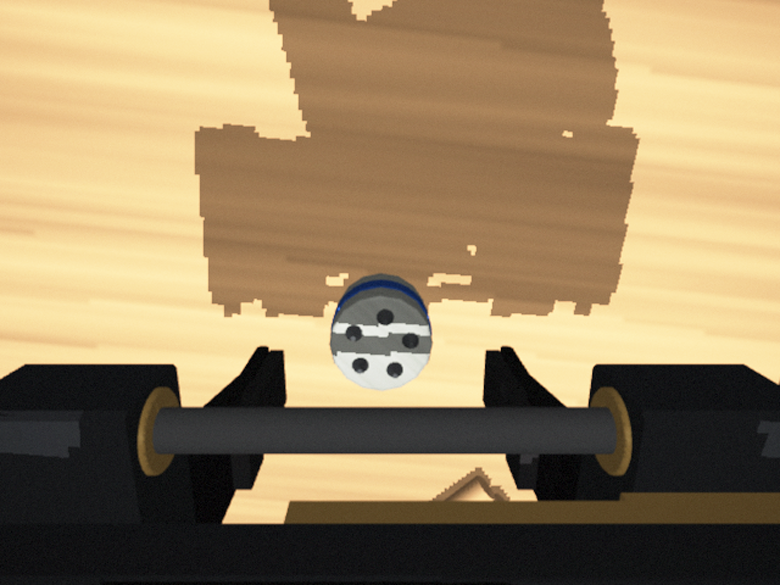

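play_rows([
  [[0.015, 0.001, -0.001, 0, 0, 0, 0.07], [0.035, 0.001, -0.001, 0, 0, 0, 0.07], [0.047, 0.001, -0.001, 0, 0, 0, 0.07], [0.052, 0.001, -0.001, 0, 0, 0, 0.07], [0.052, 0.001, -0.001, 0, 0, 0, 0.07], [0.052, 0.001, -0.001, 0, 0, 0, 0.03], [0.052, 0.001, -0.001, 0, 0, 0, 0.03], [0.052, 0.001, -0.001, 0, 0, 0, 0.03], [0.052, 0.001, -0.001, 0, 0, 0, 0.03], [0.052, 0.001, -0.001, 0, 0, 0, 0.03]],
])

```text
time_s: 43.8
position: [0.4473, 0.4103, 0.0099]
tcp_rot: [[0.0, -0.994, -0.106], [0.0, -0.106, 0.994], [-1.0, -0.0, 0.0]]
force: [0.0, -0.2, 1.8]
opening: 0.475
```

play_rows([
  [[-0.01, 0, 0, 0, 0, 0, 0.03], [-0.05, 0, 0, 0, 0, 0, 0.03], [-0.09, 0, 0, 0, 0, 0, 0.03], [-0.13, 0, 0, 0, 0, 0, 0.03], [-0.165, 0, 0, 0, 0, 0, 0.03], [-0.165, 0, 0, 0, 0, 0, 0.03]],
])

```text
time_s: 44.4
position: [0.4502, 0.4123, 0.1808]
tcp_rot: [[0.01, -0.994, -0.107], [0.006, -0.106, 0.994], [-1.0, -0.011, 0.005]]
force: [1.0, 0.3, -0.4]
opening: 0.478
```

Run:
```python
from h import *
print(read_state()["position"],read_state()["opening"]*87)
a=s2w(-.05,.122); print(a,delta([a[0],a[1],.18],96.07))
```

```text
[0.45021198 0.41225842 0.18080182] 41.57432551278532
[0.65225079 0.03020165] ([0.0004, -0.1602, -0.4014], [0.04, 0.31, 0.63])
```

play_rows([
  [[0, -0.014, -0.036, 0, 0, 0, 0.03], [0, -0.03, -0.075, 0, 0, 0, 0.03], [0, -0.046, -0.115, 0, 0, 0, 0.03], [0, -0.062, -0.155, 0, 0, 0, 0.03], [0, -0.078, -0.195, 0, 0, 0, 0.03], [0, -0.094, -0.235, 0, 0, 0, 0.03], [0, -0.11, -0.275, 0, 0, 0, 0.03], [0, -0.126, -0.315, 0, 0, 0, 0.03], [0, -0.14, -0.35, 0, 0, 0, 0.03], [0, -0.152, -0.38, 0, 0, 0, 0.03], [0, -0.16, -0.401, 0, 0, 0, 0.03], [0, -0.16, -0.401, 0, 0, 0, 0.03]],
])

```text
time_s: 45.6
position: [0.6499, 0.0255, 0.1737]
tcp_rot: [[0.0, -0.995, -0.103], [-0.001, -0.103, 0.995], [-1.0, 0.0, -0.001]]
force: [0.3, 0.6, -0.6]
opening: 0.478
```

play_rows([
  [[0.03, 0, 0, 0, 0, 0, 0.03], [0.05, 0, 0, 0, 0, 0, 0.03], [0.05, 0, 0, 0, 0, 0, 0.03], [0.05, 0, 0, 0, 0, 0, 0.03], [0.05, 0, 0, 0, 0, 0, 0.03]],
])

```text
time_s: 46.1
position: [0.6495, 0.0292, 0.1258]
tcp_rot: [[0.002, -0.994, -0.107], [-0.0, -0.107, 0.994], [-1.0, -0.002, -0.0]]
force: [0.2, -0.3, -2.1]
opening: 0.475
```

```bash
python3 look.py w36 0 0 640 480
python3 - <<'E'
from h import *
a=s2w(-.05,.122); print(delta([a[0],a[1],.101],96.07))
E
```

```text
[0.64954605 0.0292135  0.12578443] 41.29026918350979 [ 0.17309858 -0.31341274 -2.09475596]
scale 1.21875
TCP line px at tip [[314.3, 276.1], [314.5, 244.9], [314.1, 306.1]]
([0.025, -0.0026, 0.0009], [0.08, -0.03, 0.14])
```

View pics/w36.png

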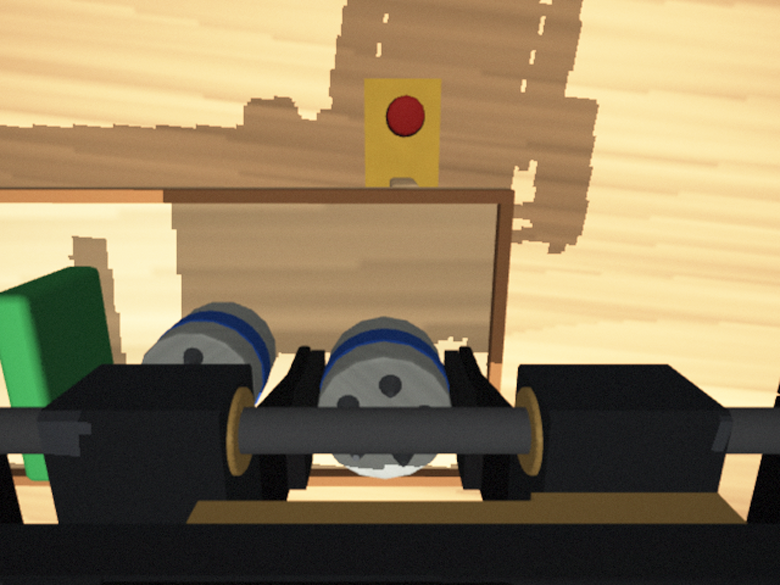

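play_rows([
  [[0.008, -0.002, 0, 0, 0, 0, 0.03], [0.015, -0.002, 0, 0, 0, 0, 0.03], [0.019, -0.002, 0, 0, 0, 0, 0.03], [0.0215, -0.002, 0, 0, 0, 0, 0.03], [0.0235, -0.002, 0, 0, 0, 0, 0.03], [0.0245, -0.002, 0, 0, 0, 0, 0.03], [0.0245, -0.002, 0, 0, 0, 0, 0.03], [0.0245, -0.002, 0, 0, 0, 0, 0.03]],
])

```text
time_s: 46.95
position: [0.6511, 0.0286, 0.1002]
tcp_rot: [[0.0, -0.994, -0.106], [-0.0, -0.106, 0.994], [-1.0, -0.0, -0.0]]
force: [0.2, 0.4, -0.3]
opening: 0.477
```

play_rows([
  [[0.0005, 0, 0, 0, 0, 0, 0.042], [0.0005, 0, 0, 0, 0, 0, 0.052], [0.0005, 0, 0, 0, 0, 0, 0.052], [0, 0, 0, 0, 0, 0, 0.052], [-0.03, 0, 0, 0, 0, 0, 0.052], [-0.07, 0, 0, 0, 0, 0, 0.052], [-0.11, 0.03, 0.03, 0, 0, 0, 0.052], [-0.12, 0.06, 0.07, 0, 0, 0, 0.052], [-0.12, 0.09, 0.11, 0, 0, 0, 0.052], [-0.12, 0.12, 0.15, 0, 0, 0, 0.052], [-0.12, 0.14, 0.19, 0, 0, 0, 0.052], [-0.12, 0.15, 0.23, 0, 0, 0, 0.052]],
])

```text
time_s: 48.15
position: [0.4743, 0.2425, 0.2204]
tcp_rot: [[-0.001, -0.994, -0.106], [-0.0, -0.106, 0.994], [-1.0, 0.001, -0.0]]
force: [0.4, -0.0, 0.4]
opening: 0.595
```

play_rows([
  [[0, 0.0, 0.04, 0, 0, 0, 0.052], [0, 0.0, 0.08, 0, 0, 0, 0.052], [0, 0.0, 0.12, 0, 0, 0, 0.052], [0, 0.0, 0.16, 0, 0, 0, 0.052], [0, 0, 0.18, 0, 0, 0, 0.052], [0, 0, 0.18, 0, 0, 0, 0.052]],
])

```text
time_s: 48.75
position: [0.4575, 0.4232, 0.22]
tcp_rot: [[0.001, -0.994, -0.11], [0.001, -0.11, 0.994], [-1.0, -0.001, 0.001]]
force: [0.6, -0.2, -0.1]
opening: 0.602
```

Run:
```python
from h import *
print(read_state()["position"])
c=cam("side"); cv2.imwrite("pics/s37.png",c["img"][:,:,::-1]); np.savez("s37.npz",**c)
cv2.imwrite("pics/s37c.png",cv2.resize(c["img"][180:370,290:450,::-1],None,fx=3.1,fy=3.1,interpolation=cv2.INTER_CUBIC))
c=cam("top"); cv2.imwrite("pics/t37.png",c["img"][:,:,::-1]); np.savez("t37.npz",**c)
cv2.imwrite("pics/t37c.png",cv2.resize(c["img"][160:275,290:470,::-1],None,fx=4.3,fy=4.3,interpolation=cv2.INTER_CUBIC))
print([(x["p"],x["at"]) for x in trace("top","toe")],[(x["p"],x["at"]) for x in trace("side","toe")])
```

```text
[0.45746736 0.42321013 0.22001321]
[] []
```

View pics/t37.png

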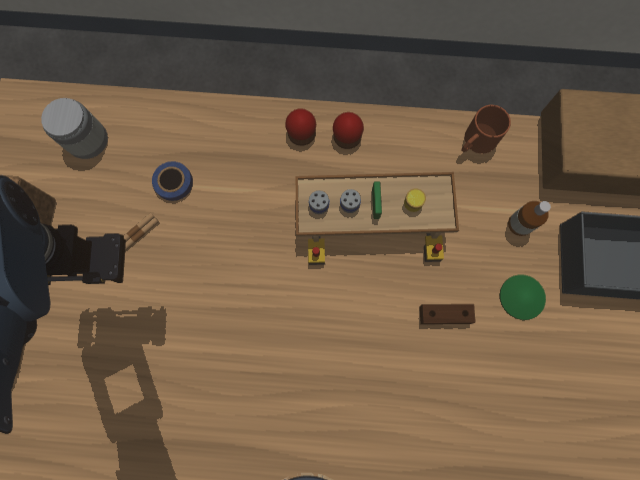

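View pics/t37c.png

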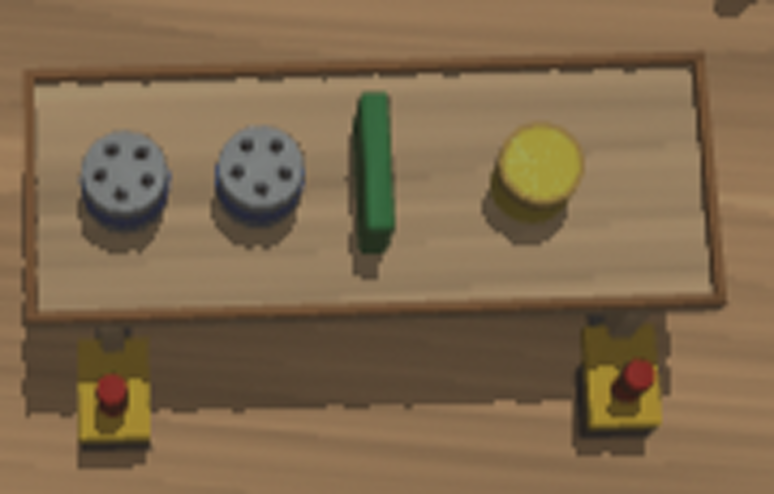

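View pics/s37c.png

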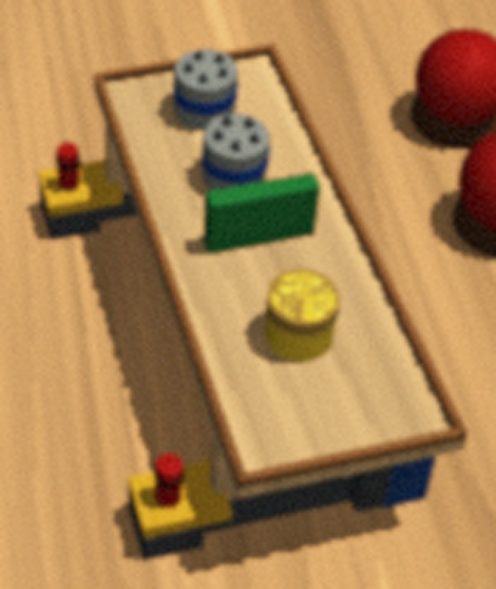

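Run:
```python
from h import *
c=dict(np.load("t37.npz"));f=4.3
cr=np.array([(25,71),(704,54),(726,302),(24,321)],float)
px=cr/f+[290,160]-.38
loc=np.array([(65,170,96),(65,-170,96),(-65,-170,96),(-65,170,96)])/1000
p,r=fitpose(c,loc,px,[.66,-.09,.1]); print(p[:2],np.degrees(p[2])); print(r.round(2))
print("target top-cam stand", s2w(-.05,0),6.10)
for P in([.5868,-.2308,.034],[.5868,-.2308,.068],[.5594,.0284,.034],[.5594,.0284,.068]): print((proj(c,[P])-[290,160])*f)
```

```text
[ 0.66702378 -0.0906559 ] 6.0305123077179035
[[-0.51 -0.4 ]
 [-0.02 -0.36]
 [ 0.18  0.52]
 [ 0.33  0.18]]
target top-cam stand [ 0.66522347 -0.09110667] 6.1
[[622.9517479  391.61718558]]
[[637.11940722 376.79367727]]
[[111.27738605 404.48300396]]
[[109.61037075 390.04973803]]
```

```bash
python3 -c "
from rig import *
print(read_state()['force'],hand_in())"
```

```text
the job is handed in; nothing more can be done
[-1.03607396  0.33350368  0.27542138] None
```

The shelf is up and the job was handed in at about 49 s of the 210 s. No verdict was reported.

**What I did**
- I swung both legs out to their stops and locked each with a pin.
- I then laid the board on the rail and legs. The two spike tins and the wax tin stand upright on it in a row. The toe guard was not in the scene.

**Last checks**
- **Pins:** both pin tops show where a fully seated pin should be, in the top and side pictures. When pushed, each pin stopped dead at about 12 to 14 N.
- **Board:** the top camera puts its centre about 2 mm from its proper place and within 0.1° of square. The side camera, compared before the tins went on, puts it within 1 mm. The two disagree by about the 2 mm the calibration allows.
- **Kit:** all three tins look upright and separate inside the rim. Nothing else on the bench appears to have moved, judged by eye in the top picture.

**Things that disagreed**
- While seating the right-leg pin I thought it was catching, because a sliver of the hole showed beside the grip. It was only about 2 mm off centre: I shifted it, pressed again, and it stopped at the same depth.
- When the board was set down, contact came about 3 mm higher than I had worked out. It still lies flat in the pictures.
- The far spike tin was about 6 mm from where I first measured it. I took its position again before picking it up.

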